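Release the hydraulics trainer: dial open the key safe and plug in the enable plug

ROBOT

A 6-joint arm with a two-finger parallel gripper is mounted at the origin on the work surface. World frame = base frame: x ahead of the robot, y to its left, z up, the work surface at z = 0. Lengths are in m, angles in rad, forces in N, time in s.
With the tool pointing down it reaches from about 0.375 to 0.975 m from the base axis. Payload 3.8 kg.
Tool frame: the origin (TCP) lies on the centre line of the jaws, within the pads' length; the fingertips stand 8 mm ahead of it and the grasp point (between the pads) lies 11 mm behind it; z points along the fingers, y is the direction in which the jaws open and shut (so a half turn about z gives the same grasp; the last joint's range is limited). The gripper opens to 85 mm and grips with 20 to 120 N. Pads are 22 mm wide; open, the fingers measure 114 mm over their backs; the gripper's body (76 mm by 85 mm) begins 54 mm behind the grasp point. The pads swing forward as they close: fully open they stand 13 mm farther back than shut.
Start: joints at [-1.349, 0.264, 1.604, -0, 1.274, -0.037], TCP at [0.173, -0.653, 0.239] pointing down, gripper open.
Joint ranges: [-2.63, 2.63], [-0.94, 2.18], [0.31, 2.57], [-1.31, 4.45], [0, 2.66], [-2.55, 2.55]. Speed limits (rad/s): [2.57, 2.57, 3.14, 3.14, 3.14, 3.14].

INTERFACE

Orientations are given as a rotation vector (axis times angle).
In Python, from workcell import * gives the robot as it stands.
- The arm moves only by the tool play_rows, never from a script. Its arguments are lists of equal length, an entry for each row: "slide": the shift along the tool's x, y, z in cm, a list of three; "delta_rot": the turn, a rotation vector about the tool's x, y, z in rad, a list of three. In form: {"slide": [[x, y, z], ...], "delta_rot": [[wx, wy, wz], ...]}. A call has 1 to 12 rows; each row is the pose to reach, as a shift and turn from the pose measured when the call began, along the tool's axes at that moment; what a row does not reach only later rows make up. A row lasts 1/12 s, in which the tool goes at most 41.7 mm and 7.16 degrees, less where a joint would pass 70% of its speed; a pose out of reach is approached as far as the arm can. A call with a gripper value outside its range is refused whole. "hand" is the opening, from 0 (shut) to 1 (fully open), set as the call begins (left out, the last holds). The fingers move at their own pace and stop on an object; "force" is the grip in N (left out, the last holds). Time passes only in rows, so rows that repeat a pose let the fingers close. It gives the time, the measured TCP pose, the force and the opening at its end, in the units of the state.
- read_state(): the state, without advancing time (a new reading comes with each control period).
- read_camera(name): name is "scene" or "top"; returns a dict with "image" (400x640x3 uint8, red, green, blue), "depth" (400x640 float32, m along the optical axis (not along the pixel's ray), 0 where there is no reading), "fovy" (degrees; the focal length in pixels is half the picture's height over the tangent of half this angle, whatever the lens; pixels are square), "cx", "cy" (the principal point, pixels), "world_from_camera" (4x4, takes a point from camera to world coordinates). Camera axes: x right, y up, looking along -z (the intrinsics and any distortion apply to the point x, -y, -z); pixel columns grow to the right and rows downward; lengths in m; the calibration is good to about 2 mm. A picture is of the moment at which its call begins.
- finish_job(): hands the job in, once; it reports no verdict.
Trained networks look in a picture, given as the dict that the camera call returned (one of the last four; its "shot" number tells which), for a name from the list of things; names that differ only in an ending like _2 or _b are one class to them, and where a whole thing is asked for, a point or a joint stands for the part that bears it (a point fixed in the world has none). Each returns a list of dicts, best first, with "conf" (0 to 1); they miss things now and then, are a little off and sometimes report something else, mostly with a low value. They report only what shows in the picture. A call takes as long as a camera call.
- spot_in(target, picture): "bbox" ([centre column, centre row, width, height] in pixels, round what is visible of it).
- landmark_of(target, picture): "at" ([column, row] in pixels: a listed point, or the origin of a listed thing).
The state is a dict: "time": time; "q": joint angles; "joint_vel": joint speeds; "joint_torque": joint torques, N m; "tool_pos": TCP position; "tcp_rot": TCP orientation; "wrist_force": force on the tool from outside, world axes, zero at the start; "torque": the same for the moment, N m; "width": opening from 0.0 (shut) to 1.0 (fully open).
Only numpy, scipy, OpenCV 4.12 (cv2) and the standard library are available. Lean on these libraries where they do the work, as an engineer would, in place of code of your own. Each camera call takes 0.05 s, during which the arm holds its last target.

TASK

Put the trainer into service with the enable plug that is locked in the key safe. Dial the safe by its finger grip, with the twelve marks read as a clock face (12 is the double mark, away from the drawer's front): clockwise, passing 8 once and stopping the second time you come to it, then anticlockwise, passing 5 once and stopping the second time you come to it, then clockwise straight to 9. Then pull the drawer fully open and leave it open, lift the plug out and push it fully home into the larger socket of the control console, let go of it, and leave the other things on the bench where they are.

Things in the scene. Friction and masses are not known exactly. Their poses are not given: they have to be found in the camera images.
- safe: the key safe, fixed to the bench: grey steel case 180 deep (x) x 276 wide (y -134 to +142) x 95 high. Origin on the bench under the middle of its depth; -x is its front, the way the drawer comes out. The part y 12 to 142 is the lock case with the dial on top, the rest holds the drawer. From above, +x points to the double mark (12 o'clock), +y to 9, -x to 6, -y to 3 o'clock
- dial: dial on top of the lock case: disc 100 across, 10 thick, turning about the upright axis through its origin (centre of its underside, at safe x 0, y +77). Its +x axis is the black pointer line on which the finger grip stands: it points to the mark being dialled, 30 degrees apart. Turns endlessly both ways, no clicks, stays where left; 1 to 5 N at the grip, more as hidden wheels are picked up
- dial_axis (a point): point on the dial's axis at its top face, 108 above the bench. The lock is a true wheel lock (each hidden wheel follows after 300 degrees of lost motion): each stop must be within 8 degrees of its mark. A missed stop cannot be mended by turning back: dial anew, with two more full turns clockwise before the first stop. The pointer starts somewhere between 11 and 6 o'clock, going clockwise
- finger_grip (a point): middle of the black upright finger grip on the dial: a round post 20 across and 45 high (from 111 to 156 above the bench; this point is 137 above it), 36 from the dial's axis. It spins freely on its own upright axis, so that a hand holding it can go round in a circle without turning
- drawer (a joint): how far the drawer is out, in m: 0 shut, 0.105 fully open. While locked it rattles by some 5 mm and no more: do not force it. Once the combination is dialled it opens with a pull of about 5 to 10 N, and stays where it is left
- drawer_handle (a point): middle of the drawer's bar handle: round steel bar 12 thick and 90 long, along the safe's y axis, 72 above the bench, 40 out from the drawer's front (free space behind it: 34); moves with the drawer to the safe's -x
- drawer_rest (a point): middle of the top face of the rest in the drawer that the plug stands in, 38 above the bench; moves with the drawer. The plug's contact block stands in a pocket of the rest 22 deep with 1.5 play all round. The drawer's side walls (54 to each side of this point) are 50 high above the bench
- plug: the enable plug: aluminium hood 72 long (x) x 34 wide (y), from 22 to 67 above its origin (64 x 30 in the topmost 15), over a grey contact block 56 x 22 x 22 tall with a tapered foot. Origin mid-underside of the contact block. About 220 g. Starts upright in the drawer's rest, length along the safe's x, hidden until the drawer is open. Fits the socket either way round
- plug_shoulder (a point): middle of the hood's underside, 22 above the plug's origin
- console: the trainer's control console, fixed to the bench: white case 230 (x) x 220 (y) x 75 high with an aluminium top. Origin on the bench under its middle. A 30 mm high stop button stands at x +75, y -82
- socket_mouth (a point): middle of the mouth of the larger socket, a black block 92 (console's x) x 56 (y) standing 12 above the panel, at console x -45, y +50; mouth 87 above the bench. Rectangular hole 58.6 along the console's x by 24.6 along y, 26 deep, with a 3 mm lead-in. The plug is home when its shoulder rests on this mouth
- small_socket (a point): middle of the mouth of the smaller socket (block 64 x 42, hole 38 x 16), which stays empty
- valve: bystander: solenoid valve, dark block 180 x 46 x 62 with a black coil at each end; origin under its middle
- gauge: bystander: round pressure gauge lying face up, 72 across, 30 high, with a brass stub; origin under the middle of the dial face
- coupling: bystander: steel quick coupling standing on end, 40 across, 74 high; origin under it
- manifold: bystander: aluminium manifold block 100 x 72 x 50; origin under its middle
- spanner: bystander: flat steel spanner 190 long, 8 high; origin under its middle
- meter: bystander: grey hand-held meter 150 x 76 x 42 lying face up; origin under its middle
- oiler: bystander: white plastic bottle with a black cap, 56 across, 140 high; origin under it

How it is judged:
On the way, in this order (a step that is already met when the one before it is completed fails the run):
1. the lock has been dialled and the drawer is drawn fully open (value of joint drawer above 0.095 m), for 0.2 s.
2. the plug has been lifted out of its rest (z of plug_shoulder in the frame of drawer_rest above 0.025 m), for 0.1 s.
At the end, for the whole second after the job is handed in: the plug sits in the larger socket, its shoulder within 3 mm of the mouth, within 5 mm of its middle, square to it within 0.1 rad and upright within 0.08 rad, at rest; the drawer is left open (80 mm or more) (horizontal distance between plug_shoulder and socket_mouth below 0.005 m and z of plug_shoulder in the frame of socket_mouth below 0.003 m and angle between the x axis of plug and the x axis of console, either way round below 0.1 rad and angle between plug's own z axis and vertical below 0.08 rad and value of joint drawer above 0.08 m and linear speed of plug below 0.02 m/s); the robot touches nothing.
It fails at once if another thing on the bench is knocked from its place (moved more than 30 mm) (distance of any of valve, gauge, coupling, manifold, spanner, meter, oiler from where it was at the start of the episode above 0.03 m).
It also fails if it takes over 72 s, if anything falls off the work surface, if the arm or the gripper's body presses on something with over 40 N, if the wrist force passes 120 N, or if a joint passes its speed limit or range.

## Working session

There is one attempt and no reset: what is moved stays moved. The work goes in short steps, Python scripts to look and compute and a tool call to move; the robot and the scene stay as the last step left them, time stands still between calls to the robot, and variables do not carry over. Pictures are saved under pics/ and viewed, and the job is handed in when it is done.

Besides the shell and the picture viewer there is one more tool, called after ">>>" as a command line: name --argument value ..., lists and objects as JSON in quotes. play_rows: Moves the arm, as the interface text tells. Its arguments: {"type":"object","properties":{"slide":{"type":"array"},"delta_rot":{"type":"array"},"hand":{"type":"number"},"force":{"type":"number"}},"required":["slide","delta_rot"]}

```bash
ls; mkdir -p pics; python3 - <<'E'
from workcell import *
import cv2,pickle
print(read_state())
for n in ("scene","top"):
    c=read_camera(n); cv2.imwrite(f"pics/{n}0.png",c["image"][:,:,::-1]); pickle.dump(c,open(f"{n}0.pkl","wb"))
    print(n,{k:v for k,v in c.items() if k not in("image","depth")})
    for t in ("safe","dial","dial_axis","finger_grip","drawer_handle","console","socket_mouth","small_socket"):
        print(t,[(round(d["conf"],2),[round(float(x),1) for x in d["at"]]) for d in landmark_of(t,c)][:3])
E
```

```text
pics
{'time': 0.0, 'q': array([-1.34888694e+00,  2.64774095e-01,  1.60534906e+00,  3.30952351e-05,
        1.27369074e+00, -3.68704820e-02]), 'joint_vel': array([-9.36446031e-05,  3.68774740e-04,  1.58032125e-03, -5.43719888e-04,
        3.23252955e-04,  3.43270288e-04]), 'joint_torque': array([ 6.87642932e-05, -5.15106118e+01, -3.67311037e+01, -1.08393942e-04,
        1.28610883e-02,  9.54598278e-06]), 'tool_pos': array([ 0.17260767, -0.65183659,  0.23796135]), 'tcp_rot': array([-3.11313724e+00, -4.05056302e-01,  2.72679463e-04]), 'wrist_force': array([ 0.89877336, -0.51637428, -0.09191375]), 'torque': array([ 0.01873707, -0.0431585 , -0.03235814]), 'width': 1.0012851475105564}
scene {'fovy': 57.35036891794827, 'cx': 320.7772456687487, 'cy': 200.88822101723713, 'world_from_camera': array([[ 0.86509476, -0.29190431,  0.40792515,  0.99794236],
       [ 0.50097642,  0.46198417, -0.73184237, -0.8363367 ],
       [ 0.02517298,  0.83747388,  0.54589726,  0.73156467],
       [ 0.        ,  0.        ,  0.        ,  1.        ]]), 'shot': 1}
safe [(0.84, [372.8, 187.0]), (0.35, [309.2, 209.
[... 364 characters left out ...]
 323.23324111123696, 'cy': 204.10509118537513, 'world_from_camera': array([[-0.02621655,  0.98505772, -0.17021747,  0.34177363],
       [-0.99952568, -0.02307791,  0.02039184,  0.02602685],
       [ 0.01615888,  0.17067133,  0.98519551,  1.22515423],
       [ 0.        ,  0.        ,  0.        ,  1.        ]]), 'shot': 2}
safe [(0.57, [221.0, 202.5])]
dial [(0.87, [210.4, 219.9]), (0.62, [150.8, 223.3])]
dial_axis [(0.93, [210.5, 223.9]), (0.63, [212.1, 220.1])]
finger_grip [(0.48, [213.0, 208.2])]
drawer_handle [(0.93, [257.6, 179.7])]
console [(0.86, [408.2, 194.3])]
socket_mouth [(0.89, [398.3, 203.3])]
small_socket [(0.92, [434.7, 208.4]), (0.58, [212.5, 219.6]), (0.17, [476.5, 212.5])]
```

View pics/scene0.png

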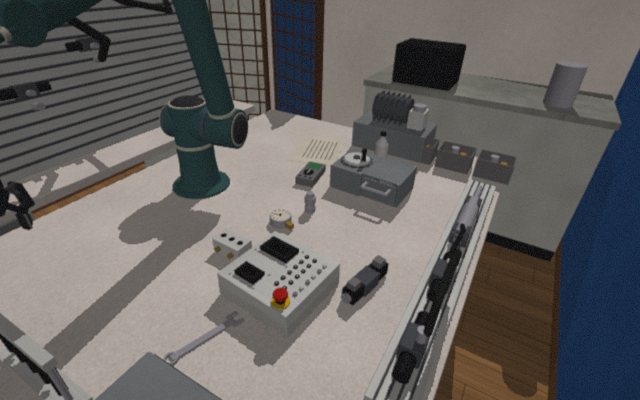

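View pics/top0.png

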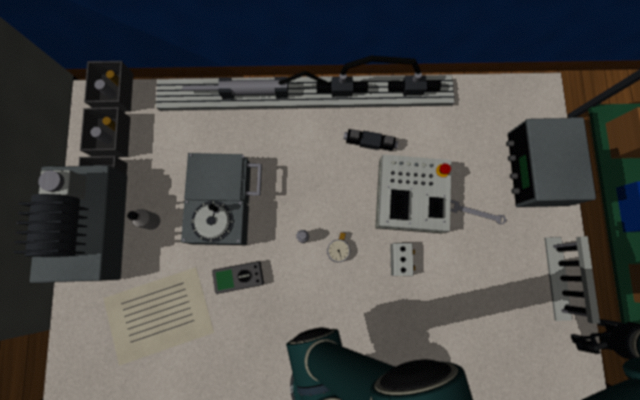

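The scene view shows the safe at (372,180) with the console at (280,280). In the top view the safe is at (215,200), its dial at (213,220), the handle at (254,178) and the console at (415,193). I'll zoom in and measure next.

```bash
cat > h.py <<'E'
import numpy as np,cv2,pickle
def ray(c,u,v):
    f=200/np.tan(np.radians(c["fovy"])/2)
    d=np.array([(u-c["cx"])/f,-(v-c["cy"])/f,-1.])
    T=c["world_from_camera"]; return T[:3,3],T[:3,:3]@d
def at_z(c,u,v,z):
    o,d=ray(c,u,v); return o+d*(z-o[2])/d[2]
def cloud(c):
    f=200/np.tan(np.radians(c["fovy"])/2)
    v,u=np.mgrid[0:400,0:640]; D=c["depth"]
    P=np.stack([(u-c["cx"])/f*D,-(v-c["cy"])/f*D,-D],-1)
    T=c["world_from_camera"]; W=P@T[:3,:3].T+T[:3,3]; W[D<=0]=np.nan; return W
E
python3 - <<'E'
from h import *
c=pickle.load(open("top0.pkl","rb")); s=pickle.load(open("scene0.pkl","rb"))
im=c["image"][:,:,::-1]
cv2.imwrite("pics/z1.png",cv2.resize(im[140:260,170:300],None,fx=6,fy=5,interpolation=cv2.INTER_CUBIC)[:600])
cv2.imwrite("pics/z2.png",cv2.resize(s["image"][120:240,300:430,::-1],None,fx=5,fy=5,interpolation=cv2.INTER_CUBIC))
W=cloud(c); S=cloud(s)
np.set_printoptions(precision=3,suppress=True)
for n,(u,v),z in [("axis",(210.5,223.9),.108),("handle",(257.6,179.7),.072),("mouth",(398.3,203.3),.087),("small",(434.7,208.4),.087),("console",(408,194),0),("safe",(221,202),0),("dial",(210.4,219.9),.098)]:
    print(n,at_z(c,u,v,z),W[int(round(v)),int(round(u))])
for n,(u,v),z in [("axis",(357.8,156),.108),("grip",(361.6,153.4),.137),("mouth",(277.4,247.2),.087),("small",(248.8,267.7),.087)]:
    print("scene",n,at_z(s,u,v,z),S[int(round(v)),int(round(u))])
for (u,v) in [(300,330),(500,300),(120,200),(350,120),(280,180),(280,192)]: print(W[v,u])
# heights
for nm,X in (("t",W),("s",S)):
  for lo,hi in ((.088,.102),(.104,.116),(.14,.165)):
    m=(X[...,2]>lo)&(X[...,2]<hi)&(X[...,1]>0.1)&(X[...,1]<.5)&(X[...,0]>.3)&(X[...,0]<.8)
    print(nm,lo,m.sum(), np.nanmin(X[m],0) if m.any() else 0,np.nanmax(X[m],0) if m.any() else 0, np.nanmedian(X[m],0))
E
```

```text
axis [0.483 0.336 0.108] [0.483 0.336 0.113]
handle [0.623 0.204 0.072] [0.621 0.202 0.074]
mouth [ 0.536 -0.227  0.087] [ 0.542 -0.233  0.056]
small [ 0.517 -0.337  0.087] [ 0.522 -0.346  0.062]
console [ 0.581 -0.28   0.   ] [ 0.564 -0.259  0.085]
safe [0.568 0.334 0.   ] [0.551 0.31  0.095]
dial [0.497 0.34  0.098] [0.494 0.337 0.112]
scene axis [0.494 0.352 0.108] [0.501 0.336 0.117]
scene grip [0.52  0.324 0.137] [0.526 0.314 0.144]
scene mouth [ 0.532 -0.232  0.087] [ 0.519 -0.217  0.071]
scene small [ 0.517 -0.334  0.087] [ 0.519 -0.335  0.087]
[ 0.16   0.083 -0.001]
[ 0.233 -0.549  0.001]
[0.575 0.64  0.039]
[ 0.842 -0.098 -0.001]
[ 0.638  0.142 -0.003]
[ 0.597  0.142 -0.001]
t 0.088 4320 [0.426 0.24  0.088] [0.707 0.427 0.102] [0.583 0.331 0.094]
t 0.104 729 [0.442 0.286 0.104] [0.541 0.383 0.116] [0.489 0.334 0.107]
t 0.14 43 [0.517 0.312 0.14 ] [0.535 0.332 0.158] [0.526 0.321 0.154]
s 0.088 1443 [0.427 0.234 0.088] [0.708 0.426 0.102] [0.603 0.304 0.098]
s 0.104 227 [0.441 0.27  0.104] [0.547 0.38  0.116] [0.494 0.319 0.111]
s 0.14 32 [0.518 0.311 0.141] [0.538 0.327 0.161] [0.53  0.316 0.154]
```

View pics/z1.png

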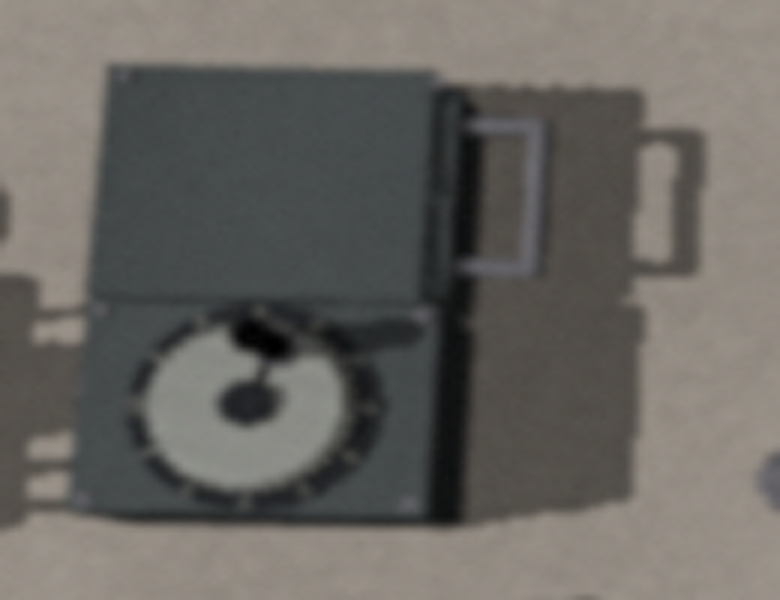

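View pics/z2.png

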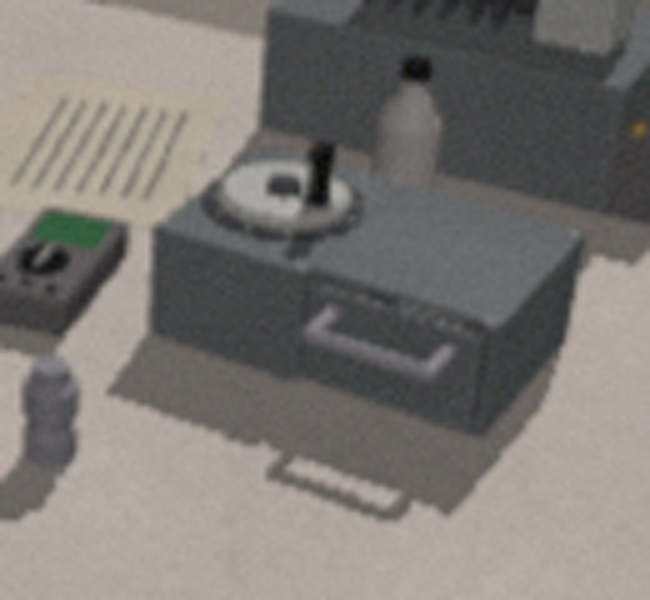

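The bar at (280,180) is the handle's shadow. The double mark points toward world +y and the front faces world -y. Next I'll fit the safe, dial, grip and console precisely.

```bash
python3 - <<'E'
from h import *
np.set_printoptions(precision=4,suppress=True)
c=pickle.load(open("top0.pkl","rb")); s=pickle.load(open("scene0.pkl","rb"))
for nm,c in (("top",c),("scene",s)):
    W=cloud(c)
    def sel(x0,x1,y0,y1,z0,z1):
        m=(W[...,0]>x0)&(W[...,0]<x1)&(W[...,1]>y0)&(W[...,1]<y1)&(W[...,2]>z0)&(W[...,2]<z1)
        return m
    def rect(m):
        m2=cv2.morphologyEx(m.astype(np.uint8),cv2.MORPH_OPEN,np.ones((3,3)))>0
        P=W[m2][:,:2]; return cv2.minAreaRect((P*1000).astype(np.float32)),np.median(W[m2][:,2]),m2.sum()
    print(nm,"safe",rect(sel(.38,.75,.2,.46,.085,.175)))
    print(nm,"console",rect(sel(.4,.75,-.42,-.1,.065,.1)))
    print(nm,"console top panel z", np.median(W[sel(.4,.75,-.42,-.1,.065,.082)][:,2]))
    m=sel(.42,.56,.27,.4,.104,.125); P=W[m]
    (x,y),r=cv2.minEnclosingCircle((P[:,:2]*1000).astype(np.float32)); print(nm,"dial",x,y,r,P.mean(0))
    m=sel(.42,.56,.25,.4,.125,.17); print(nm,"grip",W[m].mean(0),np.median(W[m],0),W[m].min(0),W[m].max(0),m.sum())
    m=sel(.55,.7,.15,.222,.06,.085); P=W[m]; print(nm,"handle",P.mean(0),P.min(0),P.max(0),cv2.minAreaRect((P[:,:2]*1000).astype(np.float32)))
E
python3 - <<'E'
import sys; sys.path.insert(0,'.')
from h import *
c=pickle.load(open("top0.pkl","rb"))
cv2.imwrite("pics/z3.png",cv2.resize(c["image"][145:240,370:510,::-1],None,fx=5.5,fy=5.5,interpolation=cv2.INTER_CUBIC))
E
```

```text
top safe (((566.5847778320312, 332.1459045410156), (180.7990264892578, 277.0989074707031), 87.88059997558594), np.float64(0.09451649366827675), np.int64(5239))
top console (((572.470703125, -285.8335266113281), (217.71095275878906, 228.16966247558594), 83.94706726074219), np.float64(0.0742818284285397), np.int64(4700))
top console top panel z 0.07378974221042078
top dial 492.65716552734375 334.07513427734375 51.48683166503906 [0.4898 0.3339 0.1079]
top grip [0.5251 0.3203 0.1497] [0.5256 0.3198 0.1531] [0.5165 0.3119 0.1267] [0.5351 0.332  0.1584] 53
top handle [0.6241 0.2026 0.0752] [0.5734 0.1926 0.068 ] [0.674  0.2213 0.0807] ((623.6387329101562, 206.71945190429688), (100.56025695800781, 28.675045013427734), 0.3201726973056793)
scene safe (((567.2188720703125, 330.6854553222656), (187.33111572265625, 278.26666259765625), 87.3314437866211), np.float64(0.09836231087753822), np.int64(1829))
scene console (((574.45849609375, -284.6380920410156), (219.4284210205078, 230.3146514892578), 83.99119567871094), np.float64(0.07730528217854821), np.int64(5538))
scene console top panel z 0.07696056258193118
scene dial 494.4205017089844 331.1963195800781 53.27997970581055 [0.4977 0.3229 0.1113]
scene grip [0.5298 0.3171 0.1468] [0.5295 0.3157 0.1485] [0.5185 0.3101 0.1254] [0.5384 0.3274 0.1611] 45
scene handle [0.6305 0.199  0.0779] [0.5784 0.1893 0.0699] [0.6777 0.2216 0.0842] ((628.1588134765625, 206.95323181152344), (32.29759979248047, 98.83222961425781), 88.06773376464844)
```

View pics/z3.png

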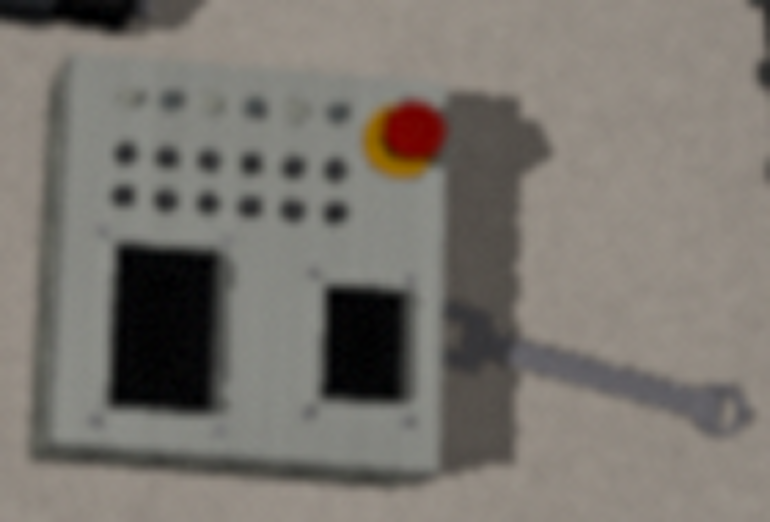

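Safe yaw is about 87.9°, the dial axis about (0.4935, 0.3345) and the grip about (0.526, 0.321), so the pointer is near 3:30–4. I'll write a planner helper and approach.

```bash
cat >> h.py <<'E'
from scipy.spatial.transform import Rotation as Rn
def Rdown(th): # th deg: tool y azimuth
    t=np.radians(th); y=np.array([np.cos(t),np.sin(t),0]); z=np.array([0,0,-1.]); x=np.cross(y,z)
    return np.c_[x,y,z]
def rows(wps,step=.038,rot=6.8,nd=2,settle=0,direct=False):
    """wps: (x,y,z,th). direct: one row per waypoint. prints calls of rows relative to planned start of each call"""
    from workcell import read_state
    s=read_state(); p0=np.array(s["tool_pos"]); R0=Rn.from_rotvec(s["tcp_rot"]).as_matrix()
    y=R0[:,1]; th0=np.degrees(np.arctan2(y[1],y[0]))
    seq=[]; p,th=p0,th0
    for w in wps:
        q=np.array(w[:3]); d=(w[3]-th+180)%360-180
        n=1 if direct else max(1,int(np.ceil(max(np.linalg.norm(q-p)/step,abs(d)/rot))))
        for i in range(1,n+1): seq.append((p+(q-p)*i/n,th+d*i/n))
        p,th=q,th+d
    seq+= [seq[-1]]*settle
    print("start",np.round(p0,4),"th",round(th0,2),"rows",len(seq))
    for k in range(0,len(seq),12):
        S=[];D=[]
        for q,t in seq[k:k+12]:
            S.append([round(float(a),nd)+0 for a in R0.T@(q-p0)*100])
            D.append([round(float(a),3)+0 for a in Rn.from_matrix(R0.T@Rdown(t)).as_rotvec()])
        print({"slide":S,"delta_rot":D})
        p0,R0=seq[min(k+11,len(seq)-1)][0],Rdown(seq[min(k+11,len(seq)-1)][1])
E
python3 - <<'E'
from h import *
rows([(.42,-.45,.27,-85),(.53,-.2,.27,-92.1),(.526,.321,.25,-92.1)],nd=1)
E
```

```text
start [ 0.1727 -0.6525  0.2393] th -75.17 rows 31
{'slide': [[3.2, -1.5, -0.3], [6.5, -2.9, -0.7], [9.7, -4.4, -1.0], [12.9, -5.9, -1.4], [16.2, -7.4, -1.7], [19.4, -8.8, -2.0], [22.6, -10.3, -2.4], [25.9, -11.8, -2.7], [29.1, -13.2, -3.1], [31.2, -15.9, -3.1], [33.3, -18.6, -3.1], [35.5, -21.3, -3.1]], 'delta_rot': [[0.0, 0.0, 0.019], [0.0, 0.0, 0.038], [0.0, 0.0, 0.057], [0.0, 0.0, 0.076], [0.0, 0.0, 0.095], [0.0, 0.0, 0.114], [0.0, 0.0, 0.133], [0.0, 0.0, 0.152], [0.0, 0.0, 0.172], [0.0, 0.0, 0.187], [0.0, 0.0, 0.203], [0.0, 0.0, 0.218]]}
{'slide': [[1.5, -3.1, 0.0], [3.0, -6.1, 0.0], [4.5, -9.2, 0.0], [6.0, -12.3, 0.0], [7.5, -15.3, 0.0], [7.6, -19.1, 0.1], [7.8, -22.8, 0.3], [7.9, -26.5, 0.4], [8.0, -30.2, 0.6], [8.1, -33.9, 0.7], [8.2, -37.6, 0.9], [8.4, -41.4, 1.0]], 'delta_rot': [[0.0, 0.0, 0.015], [0.0, 0.0, 0.031], [0.0, 0.0, 0.046], [0.0, 0.0, 0.062], [0.0, 0.0, 0.077], [0.0, 0.0, 0.077], [0.0, 0.0, 0.077], [0.0, 0.0, 0.077], [0.0, 0.0, 0.077], [0.0, 0.0, 0.077], [0.0, 0.0, 0.077], [0.0, 0.0, 0.077]]}
{'slide': [[-0.2, -3.7, 0.1], [-0.3, -7.4, 0.3], [-0.5, -11.2, 0.4], [-0.7, -14.9, 0.6], [-0.8, -18.6, 0.7], [-1.0, -22.3, 0.9], [-1.2, -26.0, 1.0]], 'delta_rot': [[0.0, 0.0, 0.0], [0.0, 0.0, 0.0], [0.0, 0.0, 0.0], [0.0, 0.0, 0.0], [0.0, 0.0, 0.0], [0.0, 0.0, 0.0], [0.0, 0.0, 0.0]]}
```

>>> play_rows --slide '[[29.1, -13.2, -3.1], [29.1, -13.2, -3.1], [29.1, -13.2, -3.1], [29.1, -13.2, -3.1], [29.1, -13.2, -3.1], [29.1, -13.2, -3.1], [29.1, -13.2, -3.1], [29.1, -13.2, -3.1], [31.2, -15.9, -3.1], [33.3, -18.6, -3.1], [35.5, -21.3, -3.1], [37.5, -24, -3.1]]' --delta_rot '[[0, 0, 0.05], [0, 0, 0.1], [0, 0, 0.15], [0, 0, 0.2], [0, 0, 0.25], [0, 0, 0.295], [0, 0, 0.295], [0, 0, 0.295], [0, 0, 0.295], [0, 0, 0.295], [0, 0, 0.295], [0, 0, 0.295]]' --hand 0.6

```text
time: 1.9
tool_pos: [0.4746, -0.3229, 0.2704]
tcp_rot: [3.141, -0.057, 0.001]
wrist_force: [0.2, 0.0, 0.2]
width: 0.597
```

```bash
python3 - <<'E'
from h import *
rows([(.53,-.2,.27,-92.1),(.526,.321,.25,-92.1)],nd=1)
E
```

```text
start [ 0.4746 -0.3229  0.2704] th -92.07 rows 18
{'slide': [[1.3, -3.1, 0.0], [2.5, -6.2, 0.0], [3.8, -9.4, 0.0], [5.1, -12.5, 0.0], [4.9, -16.2, 0.2], [4.8, -19.9, 0.3], [4.6, -23.6, 0.5], [4.4, -27.4, 0.6], [4.3, -31.1, 0.8], [4.1, -34.8, 0.9], [4.0, -38.5, 1.0], [3.8, -42.2, 1.2]], 'delta_rot': [[0.0, 0.0, 0.0], [0.0, 0.0, 0.0], [0.0, 0.0, 0.0], [0.0, 0.0, 0.001], [0.0, 0.0, 0.001], [0.0, 0.0, 0.001], [0.0, 0.0, 0.001], [0.0, 0.0, 0.001], [0.0, 0.0, 0.001], [0.0, 0.0, 0.001], [0.0, 0.0, 0.001], [0.0, 0.0, 0.001]]}
{'slide': [[-0.2, -3.7, 0.1], [-0.3, -7.4, 0.3], [-0.5, -11.2, 0.4], [-0.7, -14.9, 0.6], [-0.8, -18.6, 0.7], [-1.0, -22.3, 0.9]], 'delta_rot': [[0.0, 0.0, 0.0], [0.0, 0.0, 0.0], [0.0, 0.0, 0.0], [0.0, 0.0, 0.0], [0.0, 0.0, 0.0], [0.0, 0.0, 0.0]]}
```

>>> play_rows --slide '[[2.5, -6.2, 0], [5, -12.5, 0], [4.9, -16.2, 0.2], [4.8, -20, 0.3], [4.6, -24, 0.5], [4.4, -28, 0.6], [4.3, -32, 0.8], [4.1, -36, 0.9], [3.9, -40, 1.0], [3.7, -44, 1.2], [3.5, -48, 1.4], [3.3, -52, 1.6]]' --delta_rot '[[0, 0, 0], [0, 0, 0], [0, 0, 0], [0, 0, 0], [0, 0, 0], [0, 0, 0], [0, 0, 0], [0, 0, 0], [0, 0, 0], [0, 0, 0], [0, 0, 0], [0, 0, 0]]'

```text
time: 2.9
tool_pos: [0.5264, 0.1682, 0.2562]
tcp_rot: [-3.141, 0.057, -0.002]
wrist_force: [1.1, -0.2, -0.6]
width: 0.598
```

```bash
python3 - <<'E'
from h import *
from workcell import *
rows([(.526,.321,.22,-92.1)],nd=1)
c=read_camera("top")
print([(round(d["conf"],2),at_z(c,*d["at"],.137).round(4)) for d in landmark_of("finger_grip",c)],[(round(d["conf"],2),at_z(c,*d["at"],.108).round(4)) for d in landmark_of("dial_axis",c)],[(round(d["conf"],2),at_z(c,*d["at"],.072).round(4)) for d in landmark_of("drawer_handle",c)])
E
```

```text
start [0.5264 0.1682 0.2562] th -92.06 rows 5
{'slide': [[-0.1, -3.1, 0.7], [-0.2, -6.1, 1.4], [-0.4, -9.2, 2.2], [-0.5, -12.2, 2.9], [-0.6, -15.3, 3.6]], 'delta_rot': [[0.0, -0.002, 0.0], [0.0, -0.002, 0.0], [0.0, -0.002, 0.0], [0.0, -0.002, 0.001], [0.0, -0.002, 0.001]]}
[(0.65, array([ 0.5314, -0.2207,  0.137 ]))] [(0.62, array([0.4919, 0.3279, 0.108 ]))] [(0.68, array([0.4927, 0.3499, 0.072 ]))]
```

>>> play_rows --slide '[[-0.3, -4, 1], [-0.4, -8, 2], [-0.5, -12, 3], [-0.6, -15.3, 3.6], [-0.6, -15.3, 3.6], [-0.6, -15.3, 7], [-0.6, -15.3, 10], [-0.6, -15.3, 12.4], [-0.6, -15.3, 12.4]]' --delta_rot '[[0, 0, 0], [0, 0, 0], [0, 0, 0], [0, 0, 0], [0, 0, 0], [0, 0, 0], [0, 0, 0], [0, 0, 0], [0, 0, 0]]'

```text
time: 3.85
tool_pos: [0.5223, 0.3159, 0.1256]
tcp_rot: [3.134, -0.055, -0.014]
wrist_force: [0.0, -1.1, -0.7]
width: 0.602
```

```bash
python3 - <<'E'
from h import *
from workcell import *
s=read_camera("scene"); t=read_camera("top")
a=cv2.resize(s["image"][90:210,290:430,::-1],None,fx=5,fy=5,interpolation=cv2.INTER_CUBIC)
cv2.imwrite("pics/g1.png",a)
b=cv2.resize(t["image"][140:260,170:300,::-1],None,fx=5,fy=5,interpolation=cv2.INTER_CUBIC)
cv2.imwrite("pics/g2.png",b)
E
```

```text
(no output)
```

View pics/g1.png

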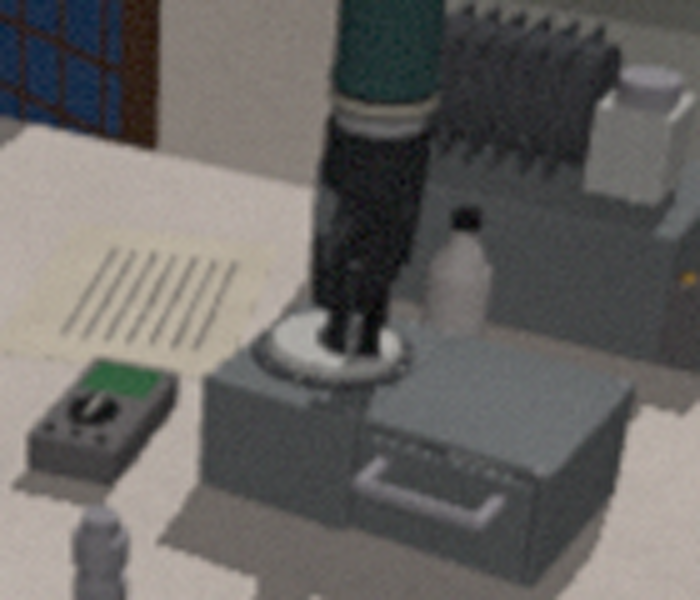

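View pics/g2.png

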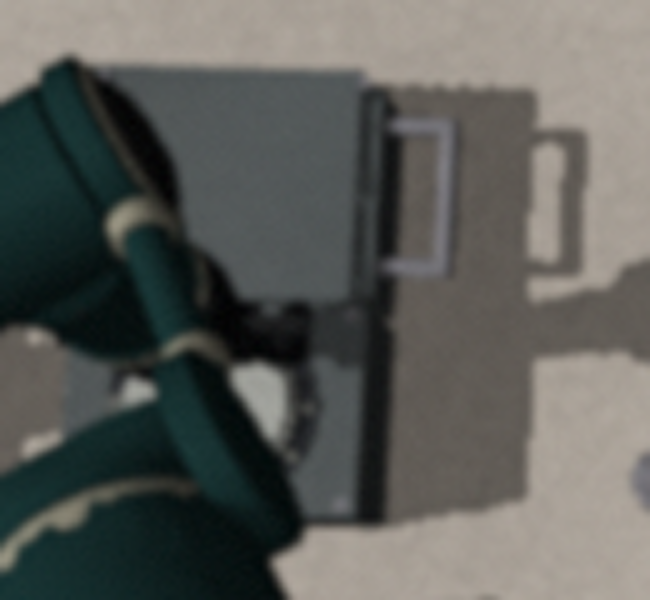

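```bash
python3 - <<'E'
from h import *
from workcell import *
s=read_state(); print(s["tool_pos"],s["tcp_rot"],s["wrist_force"])
rows([(.526,.3205,.129,-92.1)])
E
```

```text
[0.52550148 0.31813338 0.13109363] [ 3.13871340e+00 -5.47423797e-02 -2.45156251e-03] [ 0.89212928  0.22748825 -0.66765898]
start [0.5255 0.3181 0.1311] th -92.0 rows 1
{'slide': [[0.04, -0.24, 0.21]], 'delta_rot': [[0.002, 0.002, 0.002]]}
```

>>> play_rows --slide '[[0, -0.2, 0.2], [0, -0.2, 0.2], [0, -0.2, 0.2], [0, -0.2, 0.2]]' --delta_rot '[[0, 0, 0], [0, 0, 0], [0, 0, 0], [0, 0, 0]]' --hand 0 --force 50

```text
time: 4.28
tool_pos: [0.5272, 0.3207, 0.1316]
tcp_rot: [3.141, -0.055, 0.004]
wrist_force: [0.2, -0.2, 3.7]
width: 0.219
```

```bash
python3 - <<'E'
from h import *
from workcell import *
s=read_state(); print(s["tool_pos"],s["tcp_rot"],s["wrist_force"],s["width"],s["time"])
E
```

```text
[0.52724234 0.32068047 0.1315777 ] [ 3.14054836 -0.05489774  0.00363093] [ 0.23524934 -0.23978788  3.73578358] 0.21924067354620955 4.2833
```

Gripped: width is about 19 mm and the radius from the axis is 36.4 mm, which agrees with the stated 36. Pointer is at about 110° clockwise from 12.

```bash
cat >> h.py <<'E'
C=np.array([.4935,.3345]); YAW=87.9; TH=-92.1
def mark(p): 
    d=np.array(p[:2])-C; return (YAW-np.degrees(np.arctan2(d[1],d[0])))%360, np.hypot(*d)*1000
def dial(ms,z=.132,r=.036):
    from workcell import read_state
    s=read_state(); print("t",s["time"],"mark,r",np.round(mark(s["tool_pos"]),2),"F",np.round(s["wrist_force"],1),"z",s["tool_pos"][2],"w",s["width"])
    w=[]
    for m in ms:
        a=np.radians(YAW-m); w.append((C[0]+r*np.cos(a),C[1]+r*np.sin(a),z,TH))
    rows(w,direct=True)
E
python3 -c "
from h import *
dial([114,120]+[120+15*i for i in range(1,11)])"
```

```text
t 4.2833 mark,r [110.17  36.46] F [ 0.2 -0.2  3.7] z 0.1315776998617561 w 0.21924067354620955
start [0.5272 0.3207 0.1316] th -92.0 rows 12
{'slide': [[-0.13, 0.21, -0.04], [-0.31, 0.54, -0.04], [-0.88, 1.29, -0.04], [-1.63, 1.86, -0.05], [-2.49, 2.22, -0.05], [-3.43, 2.34, -0.05], [-4.36, 2.21, -0.05], [-5.23, 1.85, -0.05], [-5.97, 1.28, -0.06], [-6.54, 0.53, -0.06], [-6.9, -0.34, -0.06], [-7.02, -1.27, -0.06]], 'delta_rot': [[0.001, -0.002, 0.002], [0.001, -0.002, 0.002], [0.001, -0.002, 0.002], [0.001, -0.002, 0.002], [0.001, -0.002, 0.002], [0.001, -0.002, 0.002], [0.001, -0.002, 0.002], [0.001, -0.002, 0.002], [0.001, -0.002, 0.002], [0.001, -0.002, 0.002], [0.001, -0.002, 0.002], [0.001, -0.002, 0.002]]}
```

>>> play_rows --slide '[[-0.13, 0.21, 0], [-0.31, 0.54, 0], [-0.88, 1.29, 0], [-1.63, 1.86, 0], [-2.49, 2.22, 0], [-3.43, 2.34, 0], [-4.36, 2.21, 0], [-5.23, 1.85, 0], [-5.97, 1.28, 0], [-6.54, 0.53, 0], [-6.9, -0.34, 0], [-7.02, -1.27, 0]]' --delta_rot '[[0, 0, 0], [0, 0, 0], [0, 0, 0], [0, 0, 0], [0, 0, 0], [0, 0, 0], [0, 0, 0], [0, 0, 0], [0, 0, 0], [0, 0, 0], [0, 0, 0], [0, 0, 0]]'

```text
time: 5.28
tool_pos: [0.4577, 0.3352, 0.1317]
tcp_rot: [3.139, -0.053, 0.009]
wrist_force: [5.4, -2.2, -2.9]
width: 0.219
```

```bash
python3 -c "
from h import *
dial([270+15*i for i in range(1,13)])"
```

```text
t 5.2833 mark,r [269.1   35.79] F [ 5.4 -2.2 -2.9] z 0.13165360646928023 w 0.21880168944080602
start [0.4577 0.3352 0.1317] th -91.93 rows 12
{'slide': [[0.1, -0.99, -0.04], [0.47, -1.85, -0.04], [1.04, -2.6, -0.03], [1.79, -3.17, -0.03], [2.66, -3.53, -0.03], [3.59, -3.65, -0.02], [4.52, -3.52, -0.02], [5.39, -3.16, -0.01], [6.13, -2.58, 0.0], [6.7, -1.84, 0.0], [7.06, -0.97, 0.0], [7.18, -0.04, 0.01]], 'delta_rot': [[0.002, -0.006, 0.003], [0.002, -0.006, 0.003], [0.002, -0.006, 0.003], [0.002, -0.006, 0.003], [0.002, -0.006, 0.003], [0.002, -0.006, 0.003], [0.002, -0.006, 0.003], [0.002, -0.006, 0.003], [0.002, -0.006, 0.003], [0.002, -0.006, 0.003], [0.002, -0.006, 0.003], [0.002, -0.006, 0.003]]}
```

>>> play_rows --slide '[[0.1, -0.99, 0], [0.47, -1.85, 0], [1.04, -2.6, 0], [1.79, -3.17, 0], [2.66, -3.53, 0], [3.59, -3.65, 0], [4.52, -3.52, 0], [5.39, -3.16, 0], [6.13, -2.58, 0], [6.7, -1.84, 0], [7.06, -0.97, 0], [7.18, -0.04, 0]]' --delta_rot '[[0.002, -0.006, 0.003], [0.002, -0.006, 0.003], [0.002, -0.006, 0.003], [0.002, -0.006, 0.003], [0.002, -0.006, 0.003], [0.002, -0.006, 0.003], [0.002, -0.006, 0.003], [0.002, -0.006, 0.003], [0.002, -0.006, 0.003], [0.002, -0.006, 0.003], [0.002, -0.006, 0.003], [0.002, -0.006, 0.003]]'

```text
time: 6.28
tool_pos: [0.5304, 0.3325, 0.1318]
tcp_rot: [-3.14, 0.059, -0.0]
wrist_force: [-1.0, 4.4, -4.2]
width: 0.213
```

```bash
python3 -c "
from h import *
dial([90+12.5*i for i in range(1,13)])"
```

```text
t 6.2833 mark,r [90.99 36.92] F [-1.   4.4 -4.2] z 0.1318179944037659 w 0.21343234521921178
start [0.5304 0.3325 0.1318] th -92.14 rows 12
{'slide': [[-0.18, 0.72, -0.02], [-0.43, 1.46, -0.02], [-0.83, 2.13, -0.02], [-1.38, 2.7, -0.02], [-2.03, 3.13, -0.02], [-2.76, 3.42, -0.02], [-3.53, 3.54, -0.02], [-4.31, 3.48, -0.02], [-5.07, 3.27, -0.02], [-5.75, 2.89, -0.02], [-6.34, 2.37, -0.02], [-6.81, 1.74, -0.02]], 'delta_rot': [[-0.001, 0.0, -0.001], [-0.001, 0.0, -0.001], [-0.001, 0.0, -0.001], [-0.001, 0.0, -0.001], [-0.001, 0.0, -0.001], [-0.001, 0.0, -0.001], [-0.001, 0.0, -0.001], [-0.001, 0.0, -0.001], [-0.001, 0.0, -0.001], [-0.001, 0.0, -0.001], [-0.001, 0.0, -0.001], [-0.001, 0.0, -0.001]]}
```

```bash
python3 -c "
from h import *
dial([104,119,134,149,164,179,194,208,220,229,235,238])"
```

```text
t 6.2833 mark,r [90.99 36.92] F [-1.   4.4 -4.2] z 0.1318179944037659 w 0.21343234521921178
start [0.5304 0.3325 0.1318] th -92.14 rows 12
{'slide': [[-0.2, 0.81, -0.02], [-0.54, 1.68, -0.02], [-1.1, 2.44, -0.02], [-1.84, 3.02, -0.02], [-2.7, 3.4, -0.02], [-3.63, 3.54, -0.02], [-4.56, 3.43, -0.02], [-5.38, 3.12, -0.02], [-6.0, 2.7, -0.02], [-6.41, 2.3, -0.02], [-6.64, 2.01, -0.02], [-6.74, 1.85, -0.02]], 'delta_rot': [[-0.001, 0.0, -0.001], [-0.001, 0.0, -0.001], [-0.001, 0.0, -0.001], [-0.001, 0.0, -0.001], [-0.001, 0.0, -0.001], [-0.001, 0.0, -0.001], [-0.001, 0.0, -0.001], [-0.001, 0.0, -0.001], [-0.001, 0.0, -0.001], [-0.001, 0.0, -0.001], [-0.001, 0.0, -0.001], [-0.001, 0.0, -0.001]]}
```

>>> play_rows --slide '[[-0.2, 0.81, 0], [-0.54, 1.68, 0], [-1.1, 2.44, 0], [-1.84, 3.02, 0], [-2.7, 3.4, 0], [-3.63, 3.54, 0], [-4.56, 3.43, 0], [-5.38, 3.12, 0], [-6.0, 2.7, 0], [-6.41, 2.3, 0], [-6.64, 2.01, 0], [-6.74, 1.85, 0]]' --delta_rot '[[0, 0, 0], [0, 0, 0], [0, 0, 0], [0, 0, 0], [0, 0, 0], [0, 0, 0], [0, 0, 0], [0, 0, 0], [0, 0, 0], [0, 0, 0], [0, 0, 0], [0, 0, 0]]'

```text
time: 7.28
tool_pos: [0.464, 0.3148, 0.1318]
tcp_rot: [3.141, -0.057, 0.008]
wrist_force: [7.1, -0.4, -6.5]
width: 0.22
```

```bash
python3 -c "
from h import *
dial([240,240,240])
from workcell import *
t=read_camera('top');s=read_camera('scene')
a=cv2.resize(s['image'][110:210,310:430,::-1],None,fx=6,fy=6,interpolation=cv2.INTER_CUBIC)
cv2.imwrite('pics/g3.png',a)
"
```

```text
t 7.2833 mark,r [234.24  35.45] F [ 7.1 -0.4 -6.5] z 0.13175879954675407 w 0.21959717109120025
start [0.464  0.3148 0.1318] th -92.08 rows 3
{'slide': [[-0.24, -0.27, -0.03], [-0.24, -0.27, -0.03], [-0.24, -0.27, -0.03]], 'delta_rot': [[0.0, -0.005, 0.0], [0.0, -0.005, 0.0], [0.0, -0.005, 0.0]]}
```

View pics/g3.png

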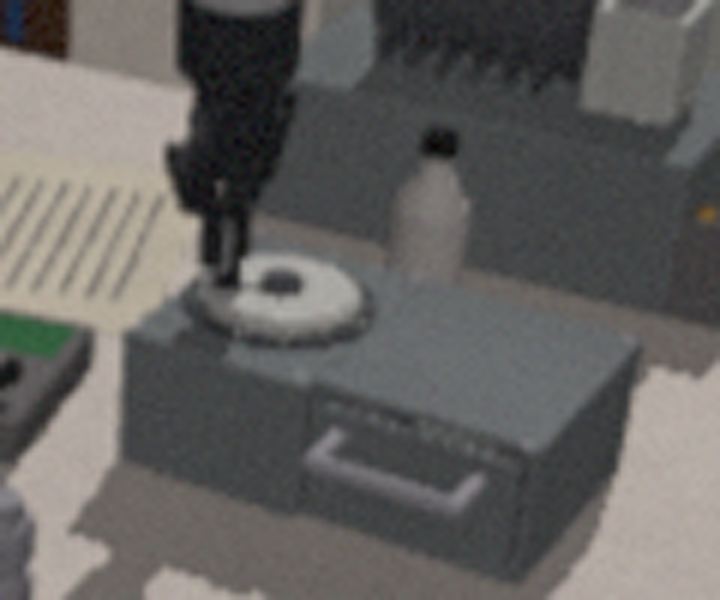

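The post is held between the fingers, which sit left of the hub, on the way to 8. Completing that stop.

>>> play_rows --slide '[[-0.2, -0.23, 0], [-0.24, -0.27, 0], [-0.24, -0.27, 0], [-0.24, -0.27, 0]]' --delta_rot '[[0, 0, 0], [0, 0, 0], [0, 0, 0], [0, 0, 0]]'

```text
time: 7.72
tool_pos: [0.4635, 0.3156, 0.1317]
tcp_rot: [3.139, -0.057, 0.015]
wrist_force: [8.0, -0.1, -6.7]
width: 0.215
```

```bash
python3 -c "
from h import *
dial([240,240])
"
```

```text
t 7.7167 mark,r [235.71  35.44] F [ 8.  -0.1 -6.7] z 0.13174874954304938 w 0.21500635556500644
start [0.4635 0.3156 0.1317] th -92.07 rows 2
{'slide': [[-0.19, -0.2, -0.03], [-0.19, -0.2, -0.03]], 'delta_rot': [[0.002, -0.01, 0.001], [0.002, -0.01, 0.001]]}
```

>>> play_rows --slide '[[-0.08, -0.2, 0], [-0.16, -0.34, 0], [-0.16, -0.36, 0], [-0.16, -0.36, 0]]' --delta_rot '[[0, 0, 0], [0, 0, 0], [0, 0, 0], [0, 0, 0]]'

```text
time: 8.05
tool_pos: [0.4626, 0.3176, 0.1317]
tcp_rot: [3.137, -0.056, 0.017]
wrist_force: [4.7, -2.9, -3.0]
width: 0.221
```

```bash
sed -i 's/^C=.*;/C=np.array([.4943,.3345]); YAW=87.9;/;' h.py; sed -i 's/^C=.*/C=np.array([.4943,.3345]); YAW=87.9; TH=-92.1/' h.py; python3 -c "
from h import *
dial([240,240])
"
```

```text
t 8.05 mark,r [239.75  35.92] F [ 4.7 -2.9 -3. ] z 0.1317119270589287 w 0.22119155165760943
start [0.4626 0.3176 0.1317] th -92.05 rows 2
{'slide': [[-0.01, -0.01, -0.03], [-0.01, -0.01, -0.03]], 'delta_rot': [[0.004, -0.011, 0.001], [0.004, -0.011, 0.001]]}
```

```bash
python3 -c "
from h import *
dial([234,225]+[225-15*i for i in range(1,11)])
"
```

```text
t 8.05 mark,r [239.75  35.92] F [ 4.7 -2.9 -3. ] z 0.1317119270589287 w 0.22119155165760943
start [0.4626 0.3176 0.1317] th -92.05 rows 12
{'slide': [[0.19, 0.31, -0.03], [0.56, 0.74, -0.02], [1.3, 1.31, -0.01], [2.17, 1.67, 0.0], [3.1, 1.79, 0.01], [4.03, 1.67, 0.02], [4.9, 1.31, 0.03], [5.65, 0.74, 0.04], [6.22, 0.0, 0.04], [6.58, -0.87, 0.04], [6.7, -1.8, 0.04], [6.58, -2.74, 0.03]], 'delta_rot': [[0.004, -0.011, 0.001], [0.004, -0.011, 0.001], [0.004, -0.011, 0.001], [0.004, -0.011, 0.001], [0.004, -0.011, 0.001], [0.004, -0.011, 0.001], [0.004, -0.011, 0.001], [0.004, -0.011, 0.001], [0.004, -0.011, 0.001], [0.004, -0.011, 0.001], [0.004, -0.011, 0.001], [0.004, -0.011, 0.001]]}
```

>>> play_rows --slide '[[0.19, 0.31, 0], [0.56, 0.74, 0], [1.3, 1.31, 0], [2.17, 1.67, 0], [3.1, 1.79, 0], [4.03, 1.67, 0], [4.9, 1.31, 0], [5.65, 0.74, 0], [6.22, 0, 0], [6.58, -0.87, 0], [6.7, -1.8, 0], [6.58, -2.74, 0]]' --delta_rot '[[0.004, -0.011, 0.001], [0.004, -0.011, 0.001], [0.004, -0.011, 0.001], [0.004, -0.011, 0.001], [0.004, -0.011, 0.001], [0.004, -0.011, 0.001], [0.004, -0.011, 0.001], [0.004, -0.011, 0.001], [0.004, -0.011, 0.001], [0.004, -0.011, 0.001], [0.004, -0.011, 0.001], [0.004, -0.011, 0.001]]'

```text
time: 9.05
tool_pos: [0.5296, 0.3427, 0.1318]
tcp_rot: [3.14, -0.058, -0.0]
wrist_force: [-0.8, -0.9, -3.9]
width: 0.215
```

```bash
python3 -c "
from h import *
dial([75-15*i for i in range(1,13)])
"
```

```text
t 9.05 mark,r [74.75 36.24] F [-0.8 -0.9 -3.9] z 0.13183216516700857 w 0.21474558498146687
start [0.5296 0.3427 0.1318] th -92.11 rows 12
{'slide': [[-0.38, -0.85, -0.02], [-0.95, -1.59, -0.02], [-1.7, -2.16, -0.02], [-2.57, -2.52, -0.02], [-3.5, -2.65, -0.02], [-4.43, -2.52, -0.02], [-5.3, -2.16, -0.02], [-6.04, -1.59, -0.02], [-6.61, -0.85, -0.02], [-6.97, 0.02, -0.02], [-7.1, 0.95, -0.01], [-6.97, 1.89, -0.01]], 'delta_rot': [[0.002, 0.0, 0.0], [0.002, 0.0, 0.0], [0.002, 0.0, 0.0], [0.002, 0.0, 0.0], [0.002, 0.0, 0.0], [0.002, 0.0, 0.0], [0.002, 0.0, 0.0], [0.002, 0.0, 0.0], [0.002, 0.0, 0.0], [0.002, 0.0, 0.0], [0.002, 0.0, 0.0], [0.002, 0.0, 0.0]]}
```

>>> play_rows --slide '[[-0.38, -0.85, 0], [-0.95, -1.59, 0], [-1.7, -2.16, 0], [-2.57, -2.52, 0], [-3.5, -2.65, 0], [-4.43, -2.52, 0], [-5.3, -2.16, 0], [-6.04, -1.59, 0], [-6.61, -0.85, 0], [-6.97, 0.02, 0], [-7.1, 0.95, 0], [-6.97, 1.89, 0]]' --delta_rot '[[0, 0, 0], [0, 0, 0], [0, 0, 0], [0, 0, 0], [0, 0, 0], [0, 0, 0], [0, 0, 0], [0, 0, 0], [0, 0, 0], [0, 0, 0], [0, 0, 0], [0, 0, 0]]'

```text
time: 10.05
tool_pos: [0.4593, 0.3257, 0.1319]
tcp_rot: [3.141, -0.058, 0.001]
wrist_force: [4.7, 3.4, -9.4]
width: 0.216
```

```bash
python3 -c "
from h import *
dial([242,229,216,203,191,179,169,161,156,153,151,150])
"
```

```text
t 10.05 mark,r [253.86  36.1 ] F [ 4.7  3.4 -9.4] z 0.13191758234034381 w 0.2161818605667368
start [0.4593 0.3257 0.1319] th -92.12 rows 12
{'slide': [[0.29, 0.69, -0.01], [0.75, 1.36, -0.01], [1.35, 1.91, -0.01], [2.06, 2.31, -0.01], [2.78, 2.53, -0.01], [3.53, 2.6, 0.0], [4.16, 2.53, 0.0], [4.64, 2.4, 0.0], [4.93, 2.28, 0.0], [5.1, 2.2, 0.0], [5.21, 2.14, 0.0], [5.27, 2.11, 0.0]], 'delta_rot': [[0.0, -0.001, 0.0], [0.0, -0.001, 0.0], [0.0, -0.001, 0.0], [0.0, -0.001, 0.0], [0.0, -0.001, 0.0], [0.0, -0.001, 0.0], [0.0, -0.001, 0.0], [0.0, -0.001, 0.0], [0.0, -0.001, 0.0], [0.0, -0.001, 0.0], [0.0, -0.001, 0.0], [0.0, -0.001, 0.0]]}
```

>>> play_rows --slide '[[0.29, 0.69, 0], [0.75, 1.36, 0], [1.35, 1.91, 0], [2.06, 2.31, 0], [2.78, 2.53, 0], [3.53, 2.6, 0], [4.16, 2.53, 0], [4.64, 2.4, 0], [4.93, 2.28, 0], [5.1, 2.2, 0], [5.21, 2.14, 0], [5.27, 2.11, 0]]' --delta_rot '[[0, 0, 0], [0, 0, 0], [0, 0, 0], [0, 0, 0], [0, 0, 0], [0, 0, 0], [0, 0, 0], [0, 0, 0], [0, 0, 0], [0, 0, 0], [0, 0, 0], [0, 0, 0]]'

```text
time: 11.05
tool_pos: [0.5104, 0.3026, 0.1318]
tcp_rot: [3.141, -0.059, -0.002]
wrist_force: [-4.1, 3.8, -4.5]
width: 0.218
```

```bash
python3 -c "
from h import *
dial([150,150])
"
```

```text
t 11.05 mark,r [151.06  35.76] F [-4.1  3.8 -4.5] z 0.13177106105539924 w 0.2180619869194289
start [0.5104 0.3026 0.1318] th -92.15 rows 2
{'slide': [[0.07, -0.01, -0.02], [0.07, -0.01, -0.02]], 'delta_rot': [[0.0, 0.001, -0.001], [0.0, 0.001, -0.001]]}
```

```bash
python3 -c "
from h import *
dial([150,156,169,183,197,211,225,239,251,260,266,270])
"
```

```text
t 11.05 mark,r [151.06  35.76] F [-4.1  3.8 -4.5] z 0.13177106105539924 w 0.2180619869194289
start [0.5104 0.3026 0.1318] th -92.15 rows 12
{'slide': [[0.07, -0.01, -0.02], [-0.27, 0.16, -0.02], [-1.04, 0.4, -0.02], [-1.92, 0.47, -0.02], [-2.78, 0.32, -0.02], [-3.58, -0.04, -0.02], [-4.28, -0.58, -0.02], [-4.82, -1.27, -0.02], [-5.14, -1.95, -0.02], [-5.28, -2.5, -0.02], [-5.32, -2.87, -0.02], [-5.33, -3.13, -0.02]], 'delta_rot': [[0.0, 0.001, -0.001], [0.0, 0.001, -0.001], [0.0, 0.001, -0.001], [0.0, 0.001, -0.001], [0.0, 0.001, -0.001], [0.0, 0.001, -0.001], [0.0, 0.001, -0.001], [0.0, 0.001, -0.001], [0.0, 0.001, -0.001], [0.0, 0.001, -0.001], [0.0, 0.001, -0.001], [0.0, 0.001, -0.001]]}
```

>>> play_rows --slide '[[0.03, 0, 0], [-0.27, 0.16, 0], [-1.04, 0.4, 0], [-1.92, 0.47, 0], [-2.78, 0.32, 0], [-3.58, -0.04, 0], [-4.28, -0.58, 0], [-4.82, -1.27, 0], [-5.14, -1.95, 0], [-5.28, -2.5, 0], [-5.32, -2.87, 0], [-5.33, -3.13, 0]]' --delta_rot '[[0, 0, 0], [0, 0, 0], [0, 0, 0], [0, 0, 0], [0, 0, 0], [0, 0, 0], [0, 0, 0], [0, 0, 0], [0, 0, 0], [0, 0, 0], [0, 0, 0], [0, 0, 0]]'

```text
time: 12.05
tool_pos: [0.4583, 0.3359, 0.1319]
tcp_rot: [3.139, -0.058, -0.003]
wrist_force: [1.8, -0.7, -4.9]
width: 0.217
```

```bash
python3 -c "
from h import *
dial([270,270])
"
```

```text
t 12.05 mark,r [270.17  36.06] F [ 1.8 -0.7 -4.9] z 0.13185001239305383 w 0.21743933265639562
start [0.4583 0.3359 0.1319] th -92.11 rows 2
{'slide': [[0.01, 0.01, -0.01], [0.01, 0.01, -0.01]], 'delta_rot': [[0.002, 0.002, 0.0], [0.002, 0.002, 0.0]]}
```

Dialled, with stops at about 240°, 151° and 270°. Releasing the grip and heading to the handle.

>>> play_rows --slide '[[0, 0, 0], [0, 0, 0], [0, 0, 0], [0, 0, -1], [0, 0, -4], [0, 0, -8], [2, 1, -8], [6, 4, -8], [10, 7, -8], [13.5, 10, -8], [15.9, 13, -8], [15.9, 13, -8]]' --delta_rot '[[0, 0, 0], [0, 0, 0], [0, 0, 0], [0, 0, 0], [0, 0, 0], [0, 0, 0], [0, 0, 0], [0, 0, 0], [0, 0, 0], [0, 0, 0], [0, 0, 0], [0, 0, 0]]' --hand 0.4

```text
time: 13.05
tool_pos: [0.6159, 0.1964, 0.2134]
tcp_rot: [3.138, -0.062, 0.002]
wrist_force: [0.4, 0.2, -0.3]
width: 0.395
```

```bash
python3 - <<'E'
from h import *
from workcell import *
np.set_printoptions(precision=4,suppress=True)
c=read_camera("top"); W=cloud(c)
cv2.imwrite("pics/g4.png",cv2.resize(c["image"][140:260,170:300,::-1],None,fx=5,fy=5,interpolation=cv2.INTER_CUBIC))
m=(W[...,0]>.42)&(W[...,0]<.56)&(W[...,1]>.25)&(W[...,1]<.4)&(W[...,2]>.14)&(W[...,2]<.165)
if m.any(): print(m.sum(),np.median(W[m],0),mark(np.median(W[m],0)))
rows([(.6245,.200,.15,-92.1),(.6245,.200,.063,-92.1)])
E
```

```text
26 [0.4536 0.3383 0.1547] (np.float64(273.2956713419578), np.float64(40.908477855477415))
start [0.6167 0.1952 0.2131] th -92.36 rows 5
{'slide': [[0.38, -0.27, 3.16], [0.75, -0.53, 6.31], [0.75, -0.54, 9.21], [0.74, -0.55, 12.11], [0.74, -0.56, 15.01]], 'delta_rot': [[0.003, -0.002, -0.002], [0.003, -0.002, -0.005], [0.003, -0.002, -0.005], [0.003, -0.002, -0.005], [0.003, -0.002, -0.005]]}
```

View pics/g4.png

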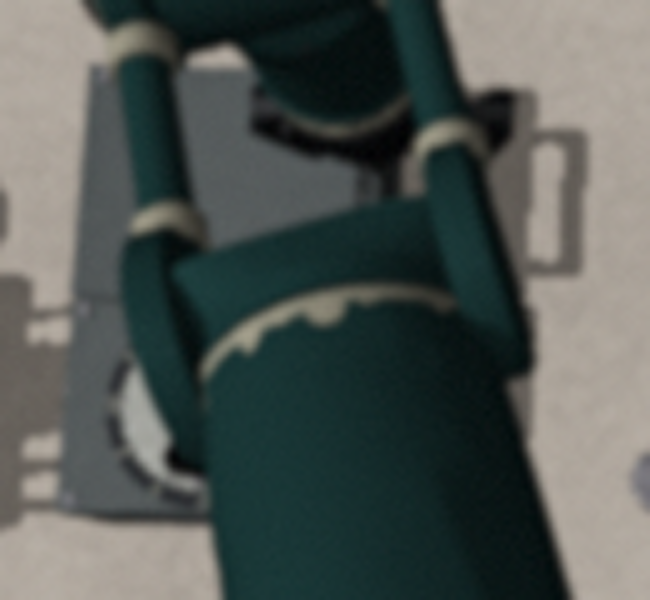

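The top view shows the grip near 9 o'clock at (185,460), with the arm over the handle. Descending onto the bar.

>>> play_rows --slide '[[0.5, -0.4, 3], [0.75, -0.55, 6.3], [0.75, -0.55, 8], [0.75, -0.55, 10], [0.75, -0.55, 12], [0.75, -0.55, 14], [0.75, -0.55, 15], [0.75, -0.55, 15], [0.75, -0.55, 15]]' --delta_rot '[[0, 0, 0], [0, 0, 0], [0, 0, 0], [0, 0, 0], [0, 0, 0], [0, 0, 0], [0, 0, 0], [0, 0, 0], [0, 0, 0]]'

```text
time: 13.85
tool_pos: [0.6243, 0.2002, 0.0634]
tcp_rot: [3.138, -0.064, 0.002]
wrist_force: [0.6, -0.6, 0.6]
width: 0.403
```

```bash
python3 - <<'E'
from h import *
from workcell import *
c=read_camera("scene")
cv2.imwrite("pics/g5.png",cv2.resize(c["image"][110:220,310:430,::-1],None,fx=5,fy=5,interpolation=cv2.INTER_CUBIC))
s=read_state(); print(s["tool_pos"],s["wrist_force"])
E
```

```text
[0.62532065 0.20033562 0.06444269] [-0.05924158  1.24283944  0.85502284]
```

View pics/g5.png

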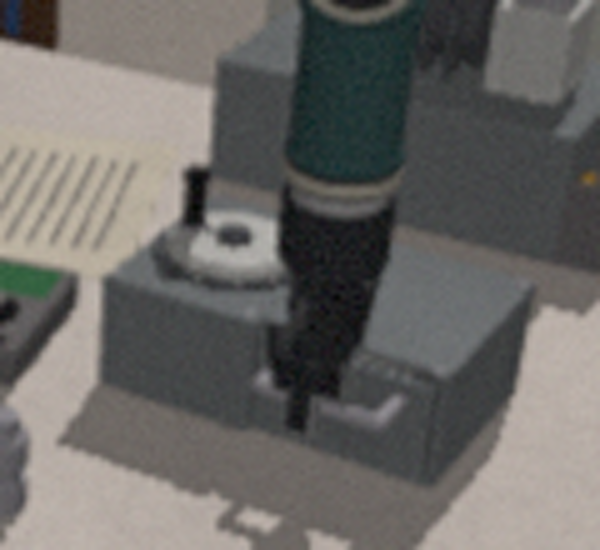

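The fingers straddle the bar at (300,400). Close and test-pull.

>>> play_rows --slide '[[0, 0, 0], [0, 0, 0], [0, 0, 0], [0, 0, 0], [0, 0.5, 0], [0, 1, 0], [0, 1.5, 0], [0, 1.8, 0]]' --delta_rot '[[0, 0, 0], [0, 0, 0], [0, 0, 0], [0, 0, 0], [0, 0, 0], [0, 0, 0], [0, 0, 0], [0, 0, 0]]' --hand 0 --force 60

```text
time: 14.57
tool_pos: [0.6261, 0.1843, 0.067]
tcp_rot: [-3.139, 0.066, -0.011]
wrist_force: [-1.0, 8.0, 5.0]
width: 0.107
```

Unlocked: it moved 16 mm at 8 N. Pulling fully open.

>>> play_rows --slide '[[0, 1.5, 0], [0, 3, 0], [0, 4.5, 0], [0, 6, 0], [0, 7.2, 0], [0, 8.2, 0], [0, 8.8, 0], [0, 9.2, 0], [0, 9.5, 0], [0, 9.5, 0]]' --delta_rot '[[0, 0, 0], [0, 0, 0], [0, 0, 0], [0, 0, 0], [0, 0, 0], [0, 0, 0], [0, 0, 0], [0, 0, 0], [0, 0, 0], [0, 0, 0]]'

```text
time: 15.4
tool_pos: [0.6221, 0.094, 0.067]
tcp_rot: [-3.13, 0.07, -0.011]
wrist_force: [-2.1, 18.9, -0.0]
width: 0.116
```

```bash
python3 - <<'E'
from h import *
from workcell import *
c=read_camera("scene")
cv2.imwrite("pics/g6.png",cv2.resize(c["image"][110:230,280:430,::-1],None,fx=5,fy=5,interpolation=cv2.INTER_CUBIC))
s=read_state(); print(s["tool_pos"],s["wrist_force"],s["width"])
E
```

```text
[0.62204085 0.09402523 0.06699336] [-2.02869185 17.37049037 -0.36257181] 0.1111688204204656
```

View pics/g6.png

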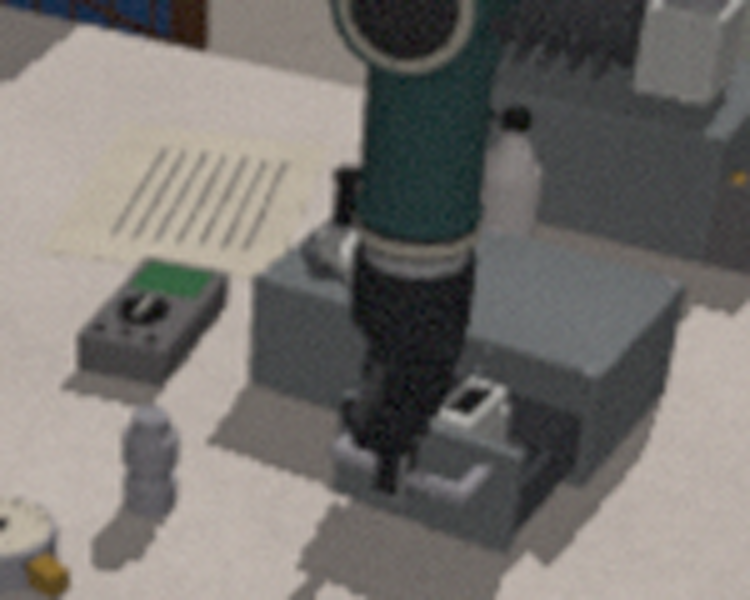

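The drawer is open against its stop and the plug's hood shows at (475,400). Releasing and clearing the view.

>>> play_rows --slide '[[0, 0, 0], [0, 0, 0], [0, 0, 0], [0, 0, -3], [0, 0, -7], [0, 0, -11], [0, 0, -15], [-2, 3, -17], [-5, 7, -17], [-7, 11, -17], [-9, 15, -17], [-9, 15, -17]]' --delta_rot '[[0, 0, 0], [0, 0, 0], [0, 0, 0], [0, 0, 0], [0, 0, 0], [0, 0, 0], [0, 0, 0], [0, 0, -0.1], [0, 0, -0.2], [0, 0, -0.3], [0, 0, -0.4], [0, 0, -0.5]]' --hand 0.4

```text
time: 16.45
tool_pos: [0.5215, -0.0579, 0.2352]
tcp_rot: [-3.055, -0.712, -0.012]
wrist_force: [0.4, 0.5, -1.2]
width: 0.397
```

```bash
python3 - <<'E'
from h import *
from workcell import *
np.set_printoptions(precision=4,suppress=True)
for n in("top","scene"):
    c=read_camera(n); pickle.dump(c,open(n+"1.pkl","wb"))
    for t,z in (("plug_shoulder",.038),("drawer_rest",.038),("plug",.016),("drawer_handle",.072),("socket_mouth",.087)):
        print(n,t,[(round(d["conf"],2),np.round(d["at"],1),at_z(c,*d["at"],z)[:2]) for d in landmark_of(t,c)][:2])
    b=(140,260,200,330) if n=="top" else (110,230,280,430)
    cv2.imwrite(f"pics/p_{n}.png",cv2.resize(c["image"][b[0]:b[1],b[2]:b[3],::-1],None,fx=5,fy=5,interpolation=cv2.INTER_CUBIC))
    W=cloud(c)
    m=(W[...,0]>.55)&(W[...,0]<.7)&(W[...,1]>.11)&(W[...,1]<.232)&(W[...,2]>.07)&(W[...,2]<.1)
    m=cv2.morphologyEx(m.astype(np.uint8),cv2.MORPH_OPEN,np.ones((2,2)))>0
    if m.any():
        P=W[m]; print(n,m.sum(),P.min(0),P.max(0),np.median(P,0),cv2.minAreaRect((P[:,:2]*1000).astype(np.float32)))
E
```

```text
top plug_shoulder [(0.58, array([265.2, 178.2]), array([0.6353, 0.185 ])), (0.56, array([405.3, 194.8]), array([ 0.5709, -0.2615]))]
top drawer_rest [(0.71, array([263. , 180.2]), array([0.6289, 0.192 ]))]
top plug [(0.67, array([266.3, 180.6]), array([0.6327, 0.1843]))]
top drawer_handle [(0.58, array([292.1, 179.9]), array([0.6197, 0.097 ]))]
top socket_mouth [(0.98, array([396.7, 204.4]), array([ 0.5323, -0.2215]))]
top 439 [nan nan nan] [nan nan nan] [nan nan nan] ((631.9115600585938, 140.8667449951172), (96.03938293457031, 123.4649429321289), 49.796600341796875)
scene plug_shoulder [(0.49, array([372.3, 200.1]), array([0.6301, 0.1945]))]
scene drawer_rest [(0.97, array([370. , 199.9]), array([0.6227, 0.1914]))]
scene plug [(0.59, array([370.8, 208.7]), array([0.6361, 0.1731]))]
scene drawer_handle [(0.83, array([356.8, 204.4]), array([0.6153, 0.0927])), (0.42, array([372.2, 187. ]), array([0.6138, 0.2228]))]
scene socket_mouth [(0.78, array([278.2, 247.1]), array([ 0.5335, -0.2307]))]
scene 396 [nan nan nan] [nan nan nan] [nan nan nan] ((629.811767578125, 188.80938720703125), (149.25643920898438, 128.41123962402344), 87.2030258178711)
```

View pics/p_top.png

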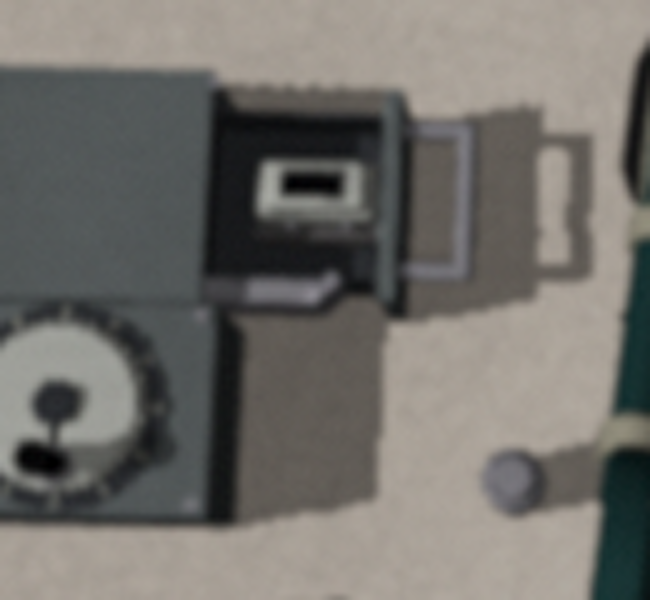

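View pics/p_scene.png

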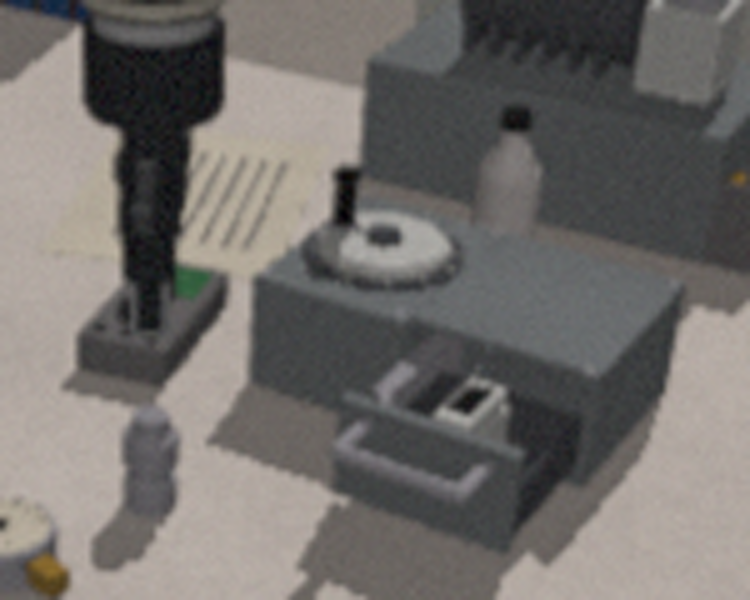

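The plug's hood is clear in the top view (crop 262–368, 160–222). I'll measure its top face.

```bash
python3 - <<'E'
from h import *
np.set_printoptions(precision=4,suppress=True)
for n in("top","scene"):
    c=pickle.load(open(n+"1.pkl","rb")); W=np.nan_to_num(cloud(c),nan=-9)
    m=(W[...,0]>.58)&(W[...,0]<.68)&(W[...,1]>.148)&(W[...,1]<.236)&(W[...,2]>.074)&(W[...,2]<.095)
    P=W[m]; print(n,m.sum(),P.min(0),P.max(0),np.median(P,0),P.mean(0),cv2.minAreaRect((P[:,:2]*1000).astype(np.float32)))
    m=(W[...,0]>.56)&(W[...,0]<.69)&(W[...,1]>.07)&(W[...,1]<.112)&(W[...,2]>.06)&(W[...,2]<.09)
    P=W[m]; print("handle",m.sum(),P.min(0),P.max(0),np.median(P,0))
c=pickle.load(open("top1.pkl","rb"))
for u,v in ((262,160),(362,163),(360,210),(258,207)): print(at_z(c,200+u/5-.4,140+v/5-.4,.083))
cs=c["image"][165:190,240:285].astype(int)
g=c["image"][160:200,245:285,::-1]; cv2.imwrite("pics/p2.png",cv2.resize(g,None,fx=14,fy=14,interpolation=cv2.INTER_CUBIC))
E
```

```text
top 196 [0.6121 0.1553 0.0741] [0.6426 0.2179 0.0867] [0.6283 0.1859 0.0812] [0.6279 0.1863 0.081 ] ((628.0205078125, 186.89743041992188), (62.75532913208008, 29.426029205322266), 87.43404388427734)
handle 145 [0.568  0.0873 0.0684] [0.6672 0.1103 0.0817] [0.6165 0.0946 0.0754]
scene 101 [0.6166 0.1549 0.0758] [0.6473 0.2159 0.0889] [0.6349 0.1857 0.0853] [0.6339 0.1846 0.0846] ((631.8296508789062, 185.47276306152344), (60.925506591796875, 30.22262954711914), 89.13285064697266)
handle 127 [0.5717 0.0837 0.0691] [0.6723 0.1114 0.0823] [0.625  0.0917 0.0781]
[0.6461 0.2196 0.083 ]
[0.6428 0.158  0.083 ]
[0.613  0.1593 0.083 ]
[0.6163 0.2218 0.083 ]
```

View pics/p2.png

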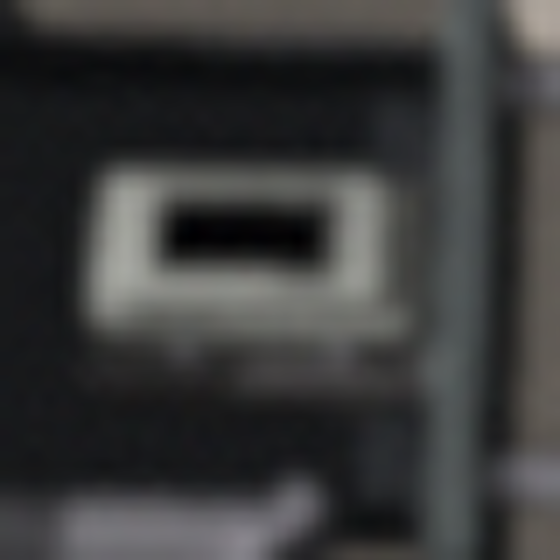

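```bash
python3 - <<'E'
from h import *
rows([(.6285,.187,.19,-2.1)],step=.04,rot=6.9)
E
```

```text
start [ 0.5246 -0.0528  0.2347] th -63.83 rows 9
{'slide': [[2.21, -1.88, 0.53], [4.41, -3.76, 1.06], [6.62, -5.64, 1.59], [8.82, -7.52, 2.12], [11.03, -9.4, 2.65], [13.24, -11.28, 3.18], [15.44, -13.16, 3.71], [17.65, -15.04, 4.24], [19.85, -16.92, 4.77]], 'delta_rot': [[-0.005, -0.011, -0.12], [-0.004, -0.011, -0.239], [-0.003, -0.011, -0.359], [-0.003, -0.012, -0.479], [-0.002, -0.012, -0.599], [-0.001, -0.012, -0.718], [-0.001, -0.012, -0.838], [0.0, -0.012, -0.958], [0.001, -0.012, -1.077]]}
```

>>> play_rows --slide '[[2.2, -1.9, 0], [4.4, -3.8, 0], [6.6, -5.6, 0], [8.8, -7.5, 0], [11, -9.4, 0], [13.2, -11.3, 0.5], [15.4, -13.2, 1.5], [17.7, -15, 2.5], [19.85, -16.9, 3.5], [19.85, -16.9, 4.7], [19.85, -16.9, 4.7], [19.85, -16.9, 4.7]]' --delta_rot '[[0, 0, -0.12], [0, 0, -0.239], [0, 0, -0.359], [0, 0, -0.479], [0, 0, -0.599], [0, 0, -0.718], [0, 0, -0.838], [0, 0, -0.958], [0, 0, -1.077], [0, 0, -1.077], [0, 0, -1.077], [0, 0, -1.077]]' --hand 0.75

```text
time: 18.05
tool_pos: [0.6273, 0.1868, 0.1891]
tcp_rot: [-2.26, -2.177, -0.013]
wrist_force: [0.2, 0.3, -0.3]
width: 0.746
```

```bash
python3 - <<'E'
from h import *
rows([(.6285,.187,.052,-2.1)],step=.04,rot=6.9)
E
```

```text
start [0.6273 0.1868 0.1891] th -2.14 rows 4
{'slide': [[-0.02, 0.02, 3.43], [-0.04, 0.03, 6.86], [-0.06, 0.05, 10.29], [-0.09, 0.07, 13.71]], 'delta_rot': [[0.004, -0.008, 0.0], [0.004, -0.008, 0.0], [0.004, -0.008, -0.001], [0.004, -0.008, -0.001]]}
```

>>> play_rows --slide '[[0, 0.1, 3], [0, 0.1, 6], [-0.1, 0.1, 8.5], [-0.1, 0.1, 10.5], [-0.1, 0.1, 12.2], [-0.1, 0.1, 13.3], [-0.1, 0.1, 13.7], [-0.1, 0.1, 13.7]]' --delta_rot '[[0.004, -0.008, 0], [0.004, -0.008, 0], [0.004, -0.008, 0], [0.004, -0.008, 0], [0.004, -0.008, 0], [0.004, -0.008, 0], [0.004, -0.008, 0], [0.004, -0.008, 0]]'

```text
time: 18.72
tool_pos: [0.6284, 0.186, 0.0518]
tcp_rot: [-2.263, -2.177, 0.002]
wrist_force: [0.7, 1.0, -0.3]
width: 0.75
```

```bash
python3 - <<'E'
from h import *
from workcell import *
c=read_camera("scene")
cv2.imwrite("pics/p3.png",cv2.resize(c["image"][110:230,280:430,::-1],None,fx=5,fy=5,interpolation=cv2.INTER_CUBIC))
s=read_state(); print(s["tool_pos"],s["tcp_rot"],s["wrist_force"],s["width"])
E
```

```text
[0.629251   0.18638286 0.05288052] [-2.26355095e+00 -2.17821570e+00 -7.30393611e-04] [0.27390955 0.18363017 0.02073938] 0.7496985585025023
```

View pics/p3.png

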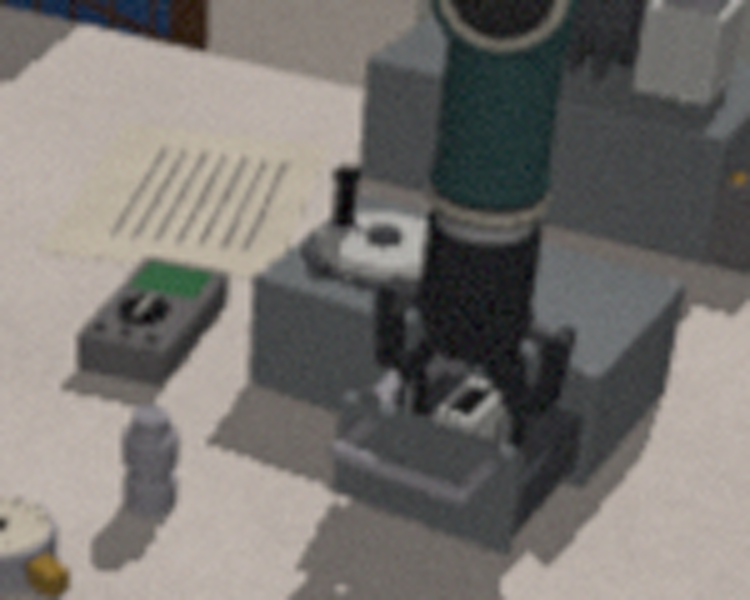

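The fingers straddle the hood at (465,395). Closing.

>>> play_rows --slide '[[0, 0, 0], [0, 0, 0], [0, 0, 0], [0, 0, 0], [0, 0, 0], [0, 0, 0]]' --delta_rot '[[0, 0, 0], [0, 0, 0], [0, 0, 0], [0, 0, 0], [0, 0, 0], [0, 0, 0]]' --hand 0 --force 60

```text
time: 19.27
tool_pos: [0.6312, 0.1867, 0.0552]
tcp_rot: [2.262, 2.177, 0.006]
wrist_force: [0.2, -1.1, 6.7]
width: 0.385
```

>>> play_rows --slide '[[0, 0, -0.5], [0, 0, -1.5], [0, 0, -2.5], [0, 0, -3.5], [0, 0, -5], [0, 0, -8], [0, 0, -11], [0, 0, -14], [0, 0, -14], [0, 0, -14]]' --delta_rot '[[0, 0, 0], [0, 0, 0], [0, 0, 0], [0, 0, 0], [0, 0, 0], [0, 0, 0], [0, 0, 0], [0, 0, 0], [0, 0, 0], [0, 0, 0]]'

```text
time: 20.1
tool_pos: [0.6319, 0.1871, 0.1989]
tcp_rot: [2.26, 2.175, 0.014]
wrist_force: [-0.5, -0.5, -2.6]
width: 0.383
```

```bash
python3 - <<'E'
from h import *
from workcell import *
np.set_printoptions(precision=4,suppress=True)
c=read_camera("scene")
cv2.imwrite("pics/p4.png",cv2.resize(c["image"][90:230,280:430,::-1],None,fx=4.2,fy=4.2,interpolation=cv2.INTER_CUBIC))
s=read_state(); print(s["tool_pos"],s["tcp_rot"],s["wrist_force"],s["width"])
# console refine from top view
t=pickle.load(open("top1.pkl","rb")); g=t["image"][140:240,360:470,::-1]
cv2.imwrite("pics/c1.png",cv2.resize(g,None,fx=6,fy=6,interpolation=cv2.INTER_CUBIC))
E
```

```text
[0.6304 0.1867 0.1962] [2.2616 2.1769 0.0076] [-0.5242  0.4003 -2.8943] 0.38162478558222196
```

View pics/p4.png

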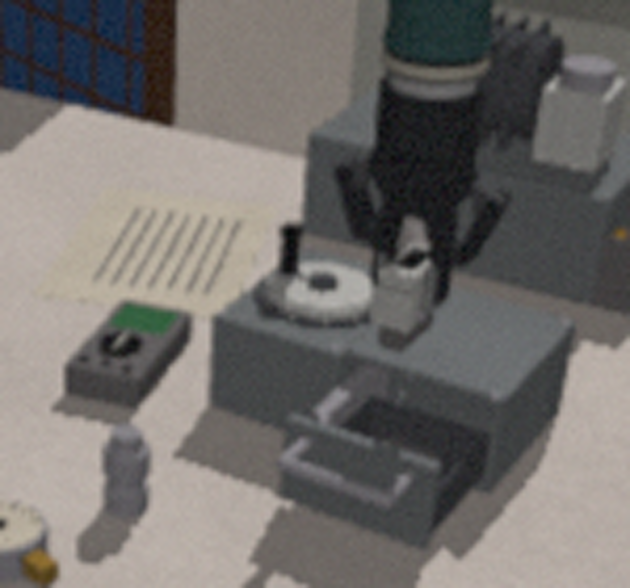

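View pics/c1.png

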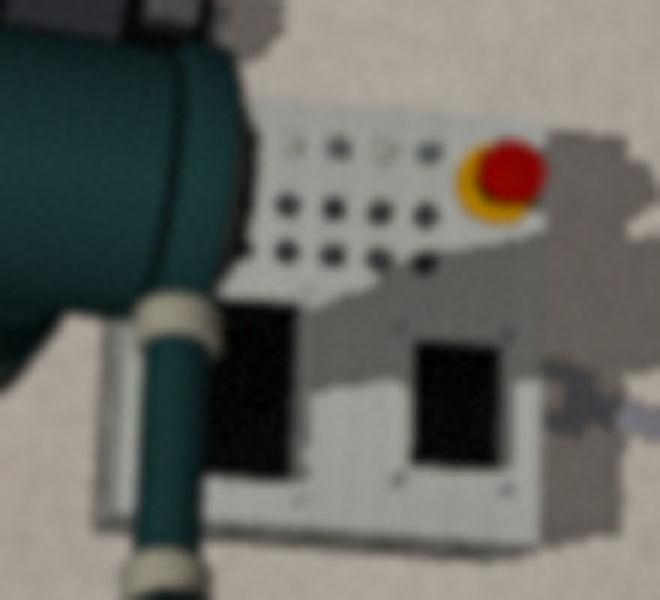

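The plug is out and held, with the drawer empty and open. Refining the socket pose from the unobstructed first pictures.

```bash
python3 - <<'E'
from h import *
np.set_printoptions(precision=4,suppress=True)
def yawline(P): pass
for n,box in(("top",(180,225,385,415)),("scene",(225,270,250,305))):
    c=pickle.load(open(n+"0.pkl","rb")); im=c["image"].max(2)
    m=np.zeros_like(im); b=box; m[b[0]:b[1],b[2]:b[3]]=(im[b[0]:b[1],b[2]:b[3]]<60)
    k,l,st,ce=cv2.connectedComponentsWithStats(m); i=1+np.argmax(st[1:,4]); print(n,st[i],ce[i])
    # subpixel contour via upsample
    g=cv2.resize(im[b[0]:b[1],b[2]:b[3]],None,fx=8,fy=8,interpolation=cv2.INTER_CUBIC)
    cn,_=cv2.findContours((g<75).astype(np.uint8),cv2.RETR_EXTERNAL,cv2.CHAIN_APPROX_NONE)
    q=max(cn,key=cv2.contourArea)[:,0,:].astype(float)
    Q=np.array([at_z(c,(u+.5)/8-.5+b[2],(v+.5)/8-.5+b[0],.087)[:2] for u,v in q])*1000
    r=cv2.minAreaRect(Q.astype(np.float32)); print(r)
    # side-line fits
    ang=np.radians(r[2]); 
    for base in (0,90):
        pass
    ctr=np.array(r[0]); a=np.radians(-5); ex=np.array([np.cos(a),np.sin(a)]); ey=np.array([-ex[1],ex[0]])
    L=(Q-ctr)@np.c_[ex,ey]
    for nm,sel in (("+y",(L[:,1]>18)&(abs(L[:,0])<32)),("-y",(L[:,1]<-18)&(abs(L[:,0])<32))):
        p=L[sel]; s=np.polyfit(p[:,0],p[:,1],1); print(nm,-5+np.degrees(np.arctan(s[0])),s[1])
    for nm,sel in (("+x",(L[:,0]>35)&(abs(L[:,1])<18)),("-x",(L[:,0]<-35)&(abs(L[:,1])<18))):
        p=L[sel]; s=np.polyfit(p[:,1],p[:,0],1); print(nm,-5-np.degrees(np.arctan(s[0])),s[1])
# console rect center prediction
for cx,cy in((572.5,-285.8),(574.5,-284.6)):
  for yw in(-4.5,-6):
    a=np.radians(yw); print(cx-45*np.cos(a)-50*np.sin(a),cy-45*np.sin(a)+50*np.cos(a))
# panel edge yaw from depth masks
for n in("top","scene"):
    c=pickle.load(open(n+"0.pkl","rb")); W=np.nan_to_num(cloud(c),nan=-9)
    m=((W[...,0]>.4)&(W[...,0]<.72)&(W[...,1]>-.42)&(W[...,1]<-.15)&(W[...,2]>.06)&(W[...,2]<.1)).astype(np.uint8)
    P=W[m>0][:,:2]*1000; ctr=np.array([573,-285.]); a=np.radians(-5); ex=np.array([np.cos(a),np.sin(a)]); ey=np.array([-ex[1],ex[0]]); L=(P-ctr)@np.c_[ex,ey]
    for ax in(0,1):
      for sg in(1,-1):
        pts=[]
        for t in np.arange(-90,91,6):
            s=abs(L[:,1-ax]-t)<3
            if s.any(): pts.append((t,sg*np.max(sg*L[s,ax])))
        pts=np.array(pts); f=np.polyfit(pts[:,0],pts[:,1],1); r=pts[:,1]-np.polyval(f,pts[:,0]); k=abs(r)<4; f=np.polyfit(pts[k,0],pts[k,1],1)
        d=np.degrees(np.arctan(f[0])); print(n,"xy"[ax],sg,-5+(-d if ax==0 else d),f[1])
E
```

```text
top [390 190  20  30 545] [399.6183 204.345 ]
((532.4498901367188, -231.3026885986328), (61.39729690551758, 92.84593963623047), 84.04828643798828)
+y -5.573843202261682 30.252390675470643
-y -6.2581287966587436 -29.727111025381685
+x -5.773929176135044 45.8366862697667
-x -6.912225064410097 -45.787729038733715
scene [261 237  38  26 548] [279.2628 249.3358]
((539.5931396484375, -236.2247314453125), (64.7795181274414, 100.09552001953125), 84.13462829589844)
+y -5.560907767188848 31.735777047865977
-y -5.531709719874156 -31.596350072499792
+x -6.1261441436319135 48.950365504176844
-x -6.386501321342936 -49.323927036959596
531.5616747684014 -232.4234740055906
532.9729378718105 -231.37012438454192
533.5616747684014 -231.22347400559062
534.9729378718105 -230.17012438454194
top x 1 -6.023449039444337 110.84345533191349
top x -1 -5.960312090847825 -113.7933062641328
top y 1 -6.078670004051793 107.5267883712544
top y -1 -4.0031104174214605 -106.53787249097866
scene x 1 -5.740508943237678 115.3031840381295
scene x -1 -5.8727983162013215 -110.2801924571593
scene y 1 -6.116245361415622 107.15946068178793
scene y -1 -5.887230553314335 -108.72576103990772
```

```bash
python3 - <<'E'
from h import *
rows([(.6,.1,.2,-30),(.5355,-.231,.155,-96)],step=.04,rot=6.9)
E
```

```text
start [0.6304 0.1867 0.1962] th -2.19 rows 15
{'slide': [[-1.76, -0.54, -0.08], [-3.51, -1.08, -0.16], [-5.27, -1.62, -0.24], [-7.02, -2.17, -0.33], [-8.78, -2.71, -0.41], [-12.11, -3.23, 0.03], [-15.44, -3.75, 0.48], [-18.78, -4.27, 0.92], [-22.11, -4.79, 1.36], [-25.44, -5.31, 1.8], [-28.77, -5.83, 2.24], [-32.11, -6.35, 2.68]], 'delta_rot': [[0.005, -0.002, 0.097], [0.005, -0.002, 0.194], [0.005, -0.003, 0.291], [0.005, -0.003, 0.388], [0.005, -0.003, 0.485], [0.004, -0.003, 0.601], [0.004, -0.004, 0.716], [0.004, -0.004, 0.831], [0.004, -0.004, 0.946], [0.004, -0.004, 1.061], [0.004, -0.005, 1.177], [0.003, -0.005, 1.292]]}
{'slide': [[-1.42, 3.06, 0.45], [-2.83, 6.12, 0.9], [-4.25, 9.18, 1.35]], 'delta_rot': [[0.0, 0.0, 0.115], [0.0, 0.0, 0.23], [0.0, 0.0, 0.346]]}
```

>>> play_rows --slide '[[-1.8, -0.5, 0], [-3.5, -1.1, 0], [-5.3, -1.6, 0], [-7.0, -2.2, 0], [-8.8, -2.7, 0], [-12.1, -3.2, 0], [-15.4, -3.8, 0], [-18.8, -4.3, 0], [-22.1, -4.8, 0], [-25.4, -5.3, 0.5], [-28.8, -5.8, 1], [-32.1, -6.3, 1.5]]' --delta_rot '[[0.005, -0.002, 0.11], [0.005, -0.002, 0.22], [0.005, -0.003, 0.33], [0.005, -0.003, 0.44], [0.005, -0.003, 0.55], [0.004, -0.003, 0.66], [0.004, -0.004, 0.77], [0.004, -0.004, 0.88], [0.004, -0.004, 0.99], [0.004, -0.004, 1.1], [0.004, -0.005, 1.21], [0.003, -0.005, 1.32]]'

```text
time: 21.15
tool_pos: [0.5528, -0.1326, 0.1776]
tcp_rot: [-3.123, -0.325, 0.007]
wrist_force: [0.7, 1.3, -2.9]
width: 0.384
```

```bash
python3 - <<'E'
from h import *
rows([(.5355,-.231,.16,-96)],step=.035,rot=6.9)
E
```

```text
start [ 0.5528 -0.1326  0.1776] th -78.12 rows 3
{'slide': [[-1.24, 3.09, 0.59], [-2.47, 6.18, 1.17], [-3.71, 9.28, 1.76]], 'delta_rot': [[-0.002, 0.004, 0.104], [-0.002, 0.004, 0.208], [-0.001, 0.005, 0.312]]}
```

>>> play_rows --slide '[[-1.2, 3, 0.3], [-2.4, 6, 1], [-3.4, 8.5, 1.6], [-3.7, 9.3, 1.75], [-3.7, 9.3, 1.75], [-3.7, 9.3, 1.75], [-3.7, 9.3, 1.75]]' --delta_rot '[[-0.002, 0.004, 0.1], [-0.002, 0.004, 0.2], [-0.001, 0.005, 0.312], [-0.001, 0.005, 0.312], [-0.001, 0.005, 0.312], [-0.001, 0.005, 0.312], [-0.001, 0.005, 0.312]]'

```text
time: 21.73
tool_pos: [0.5353, -0.2298, 0.1593]
tcp_rot: [-3.136, 0.162, 0.002]
wrist_force: [-1.3, 0.2, -2.0]
width: 0.386
```

```bash
python3 - <<'E'
from h import *
from workcell import *
np.set_printoptions(precision=4,suppress=True)
s=read_state(); print(s["tool_pos"],s["wrist_force"],s["width"])
for n,b in(("scene",(150,300,210,360)),("top",(140,260,350,480))):
    c=read_camera(n); pickle.dump(c,open(n+"2.pkl","wb"))
    cv2.imwrite(f"pics/s_{n}.png",cv2.resize(c["image"][b[0]:b[1],b[2]:b[3],::-1],None,fx=4.6,fy=4,interpolation=cv2.INTER_CUBIC))
    print(n,[(round(d["conf"],2),np.round(d["at"],1),at_z(c,*d["at"],s["tool_pos"][2]-.017)[:2]) for d in landmark_of("plug_shoulder",c)][:2],[(round(d["conf"],2),np.round(d["at"],1),at_z(c,*d["at"],.087)[:2]) for d in landmark_of("socket_mouth",c)][:2])
rows([(.5355,-.231,.145,-96)])
E
```

```text
[ 0.5353 -0.2298  0.1593] [-1.2775  0.2076 -1.9791] 0.3861931210446063
scene [(0.7, array([277.9, 229.2]), array([ 0.5305, -0.2244]))] [(0.84, array([278.6, 246.4]), array([ 0.5327, -0.2278]))]
top [] [(0.95, array([400. , 200.3]), array([ 0.5447, -0.2323]))]
start [ 0.536  -0.2304  0.1604] th -95.9 rows 1
{'slide': [[-0.05, 0.07, 1.54]], 'delta_rot': [[0.0, -0.001, 0.002]]}
```

View pics/s_scene.png

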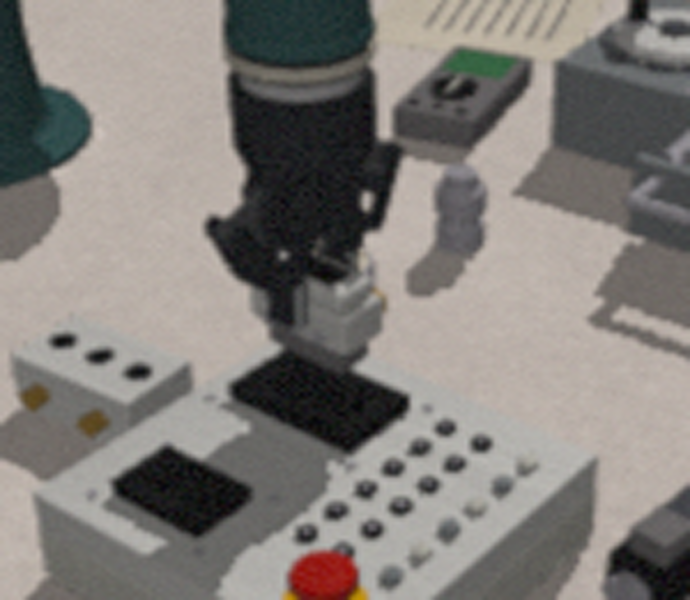

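View pics/s_top.png

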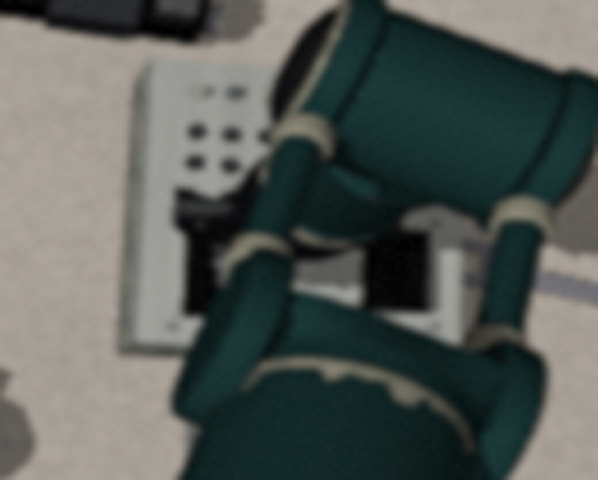

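```bash
python3 - <<'E'
from h import *
c=pickle.load(open("scene2.pkl","rb"))
cv2.imwrite("pics/s3.png",cv2.resize(c["image"][200:264,250:310,::-1],None,fx=9,fy=9,interpolation=cv2.INTER_CUBIC))
E
```

```text
(no output)
```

View pics/s3.png

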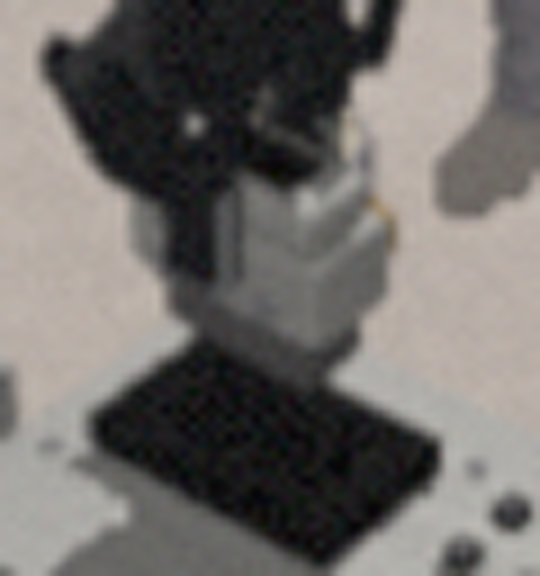

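```bash
cat >> h.py <<'E'
def proj(c,P):
    f=200/np.tan(np.radians(c["fovy"])/2); T=c["world_from_camera"]
    q=(np.atleast_2d(P)-T[:3,3])@T[:3,:3]
    return np.c_[c["cx"]+f*q[:,0]/-q[:,2], c["cy"]-f*q[:,1]/-q[:,2]]
def box(cx,cy,yaw,lx,ly,z):
    a=np.radians(yaw); R=np.array([[np.cos(a),-np.sin(a)],[np.sin(a),np.cos(a)]])
    L=np.array([[1,1],[1,-1],[-1,-1],[-1,1]])*[lx/2,ly/2]
    return np.c_[L@R.T+[cx,cy],np.full(4,z)]
E
python3 - <<'E'
from h import *
c=pickle.load(open("scene2.pkl","rb")); k=9;o=(250,200)
im=cv2.resize(c["image"][200:264,250:310,::-1],None,fx=k,fy=k,interpolation=cv2.INTER_CUBIC).copy()
x,y,zt=.536,-.2304,.1604; b=zt-.039
for lx,ly,z,col,X,Y in ((.056,.022,b,(0,255,0),x,y),(.072,.034,b+.022,(0,255,255),x,y),(.072,.034,b+.052,(0,255,255),x,y),(.064,.030,b+.067,(0,0,255),x,y),(.092,.056,.087,(255,128,0),.535,-.231)):
    q=proj(c,box(X,Y,-6,lx,ly,z)); q=((q-o+.5)*k).astype(np.int32); cv2.polylines(im,[q],True,col,1)
cv2.imwrite("pics/s4.png",im)
E
```

View pics/s4.png

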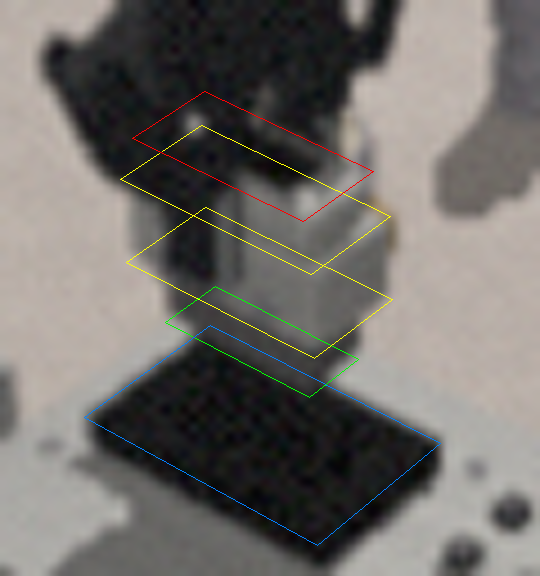

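The overlay of plug and socket agrees with the image to about 1 mm, and the plug hangs straight. Inserting.

>>> play_rows --slide '[[0, 0, 1], [0, 0, 2], [0, 0, 2.5], [0, 0, 2.9], [0, 0, 3.2], [0, 0, 3.5], [0, 0, 3.7]]' --delta_rot '[[0, 0, 0.002], [0, 0, 0.002], [0, 0, 0.002], [0, 0, 0.002], [0, 0, 0.002], [0, 0, 0.002], [0, 0, 0.002]]'

```text
time: 22.62
tool_pos: [0.536, -0.2304, 0.1229]
tcp_rot: [-3.137, 0.165, -0.001]
wrist_force: [-0.9, 0.4, -1.6]
width: 0.38
```

>>> play_rows --slide '[[0, 0, 0.3], [0, 0, 0.6], [0, 0, 0.9], [0, 0, 1.2], [0, 0, 1.4], [0, 0, 1.6]]' --delta_rot '[[0, 0, 0], [0, 0, 0], [0, 0, 0], [0, 0, 0], [0, 0, 0], [0, 0, 0]]'

```text
time: 23.12
tool_pos: [0.536, -0.2304, 0.1067]
tcp_rot: [-3.137, 0.165, -0.001]
wrist_force: [-0.9, 0.4, -1.8]
width: 0.384
```

>>> play_rows --slide '[[0, 0, 0.2], [0, 0, 0.4], [0, 0, 0.6], [0, 0, 0.7], [0, 0, 0.7]]' --delta_rot '[[0, 0, 0], [0, 0, 0], [0, 0, 0], [0, 0, 0], [0, 0, 0]]'

```text
time: 23.53
tool_pos: [0.536, -0.2305, 0.1041]
tcp_rot: [-3.137, 0.165, -0.0]
wrist_force: [-12.3, 5.0, 22.6]
width: 0.386
```

```bash
python3 - <<'E'
from h import *
from workcell import *
s=read_state(); print(s["tool_pos"],s["wrist_force"],s["width"])
c=read_camera("scene"); k=9;o=(250,200)
im=cv2.resize(c["image"][200:264,250:310,::-1],None,fx=k,fy=k,interpolation=cv2.INTER_CUBIC).copy()
cv2.imwrite("pics/s5.png",im)
E
```

```text
[ 0.53602268 -0.23046596  0.10410889] [-12.25687839   4.96253599  22.55757404] 0.3859532659331238
```

View pics/s5.png

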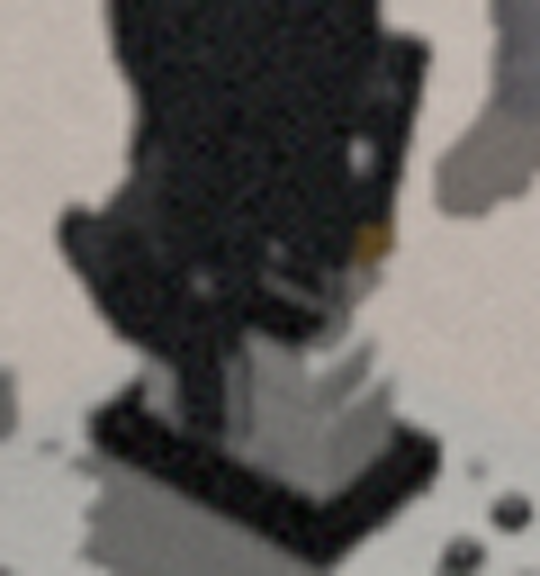

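Stopped at z=0.1041, where home was predicted at 0.104. One firmer push to confirm, then release.

>>> play_rows --slide '[[0, 0, 0.4], [0, 0, 0.6], [0, 0, 0.6]]' --delta_rot '[[0, 0, 0], [0, 0, 0], [0, 0, 0]]'

```text
time: 23.83
tool_pos: [0.536, -0.2305, 0.1041]
tcp_rot: [-3.137, 0.165, -0.0]
wrist_force: [-15.0, 6.5, 31.7]
width: 0.383
```

>>> play_rows --slide '[[0, 0, 0], [0, 0, 0], [0, 0, 0], [0, 0, 0], [0, 0, 0], [0, 0, -1], [0, 0, -3], [0, 0, -6], [0, 0, -9], [0, 0, -12], [0, 0, -14], [0, 0, -14]]' --delta_rot '[[0, 0, 0], [0, 0, 0], [0, 0, 0], [0, 0, 0], [0, 0, 0], [0, 0, 0], [0, 0, 0], [0, 0, 0], [0, 0, 0], [0, 0, 0], [0, 0, 0], [0, 0, 0]]' --hand 0.7

```text
time: 24.83
tool_pos: [0.5391, -0.232, 0.2508]
tcp_rot: [3.134, -0.165, 0.015]
wrist_force: [0.3, -0.1, 0.7]
width: 0.697
```

>>> play_rows --slide '[[-2, 4, 0], [-4, 8, 0], [-6, 12, 0], [-8, 16, 0], [-10, 20, 0], [-12, 24, 0], [-12, 24, 0], [-12, 24, 0], [-12, 24, 0]]' --delta_rot '[[0, 0, 0], [0, 0, 0], [0, 0, 0], [0, 0, 0], [0, 0, 0], [0, 0, 0], [0, 0, 0], [0, 0, 0], [0, 0, 0]]'

```text
time: 25.58
tool_pos: [0.3936, -0.4586, 0.2493]
tcp_rot: [3.135, -0.169, 0.014]
wrist_force: [0.2, 0.4, 0.8]
width: 0.699
```

```bash
python3 - <<'E'
from h import *
from workcell import *
np.set_printoptions(precision=4,suppress=True)
s=read_state(); print(s["tool_pos"],s["wrist_force"],s["width"])
for n in("top","scene"):
    c=read_camera(n); pickle.dump(c,open(n+"3.pkl","wb"))
    cv2.imwrite(f"pics/f_{n}.png",c["image"][:,:,::-1])
    W=np.nan_to_num(cloud(c),nan=-9)
    m=(W[...,0]>.48)&(W[...,0]<.59)&(W[...,1]>-.27)&(W[...,1]<-.19)&(W[...,2]>.122)&(W[...,2]<.15)
    if m.any(): P=W[m]; print(n,m.sum(),np.median(P,0),P.max(0),cv2.minAreaRect((P[:,:2]*1000).astype(np.float32)))
c=pickle.load(open("scene3.pkl","rb")); k=8
im=cv2.resize(c["image"][195:270,240:315,::-1],None,fx=k,fy=k,interpolation=cv2.INTER_CUBIC); cv2.imwrite("pics/f3.png",im)
E
```

```text
[ 0.3936 -0.4586  0.2493] [0.2201 0.4399 0.7747] 0.6985307500784665
top 220 [ 0.5316 -0.2292  0.1305] [ 0.5653 -0.2131  0.1363] ((533.8453979492188, -229.0570068359375), (28.735233306884766, 63.87868118286133), 85.34770202636719)
scene 236 [ 0.541  -0.2363  0.1334] [ 0.5685 -0.2147  0.1371] ((537.5477905273438, -231.46759033203125), (29.570144653320312, 63.883888244628906), 83.79115295410156)
```

View pics/f3.png

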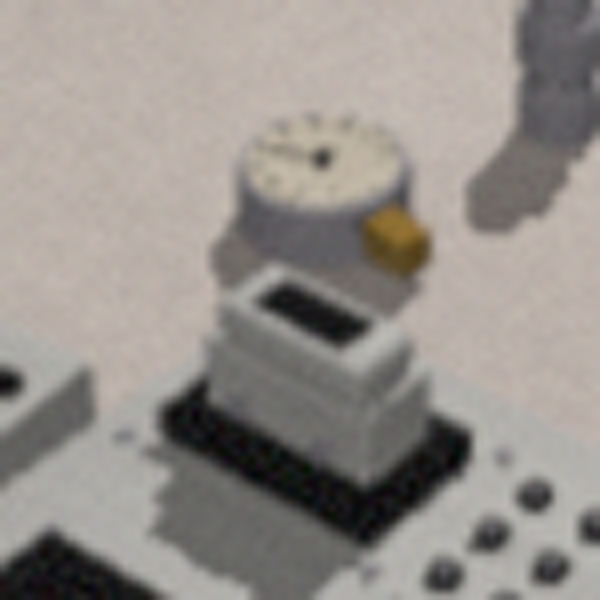

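View pics/f_top.png

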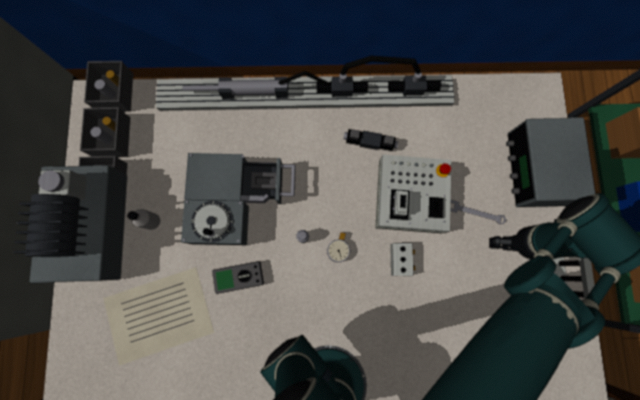

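Plug is seated upright on the black block, and the bystanders look unmoved. Final check of the drawer, then hand in.

```bash
python3 - <<'E'
from h import *
from workcell import *
np.set_printoptions(precision=4,suppress=True)
for n,k in(("top",0),("top",3)):
    c=pickle.load(open(f"{n}{k}.pkl","rb")); W=np.nan_to_num(cloud(c),nan=-9)
    m=(W[...,0]>.595)&(W[...,0]<.65)&(W[...,1]>.07)&(W[...,1]<.225)&(W[...,2]>.062)&(W[...,2]<.079)&((W[...,1]<.115)|(k==0))
    print(k,m.sum(),W[m].min(0),np.median(W[m],0))
print(read_state()["time"],finish_job())
E
```

```text
0 68 [0.5954 0.1927 0.0684] [0.6223 0.1987 0.0756]
3 58 [0.5963 0.0874 0.0682] [0.6244 0.0938 0.0749]
the job is handed in; nothing more can be done
25.6833 None
```

The job is done and handed in at 25.7 s. The safe is dialled and open, and the plug is in the larger socket; no verdict was reported.

- **Dial:** going by the arm's measured position, the stops were clockwise to about 240° (8), anticlockwise to about 151° (5) and clockwise to about 270° (9). The drawer then came out at about 8 N, so the combination was right.
- **Drawer:** I pulled it to its end stop. In the last top picture the handle bar stands about 105 mm out from where it started.
- **Plug:** I lifted it out and pushed it in until it stopped at the predicted home height, and it did not move under a firmer push of about 32 N. After release its top face measured 130.5 mm (top camera) and 133.4 mm (scene camera), against 132 expected. It stands upright and within 1.5° of the console's roughly -6° angle.
- **Clear of everything:** the gripper is open and well away, and the force readings are near zero. The other things on the bench look where they were; I checked them by eye only.

The two cameras disagreed by 2 to 4 mm on the plug's and socket's position. I did not resolve that beyond the plug going in without resistance.

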